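Weigh the jar at the back of the jar rack

TASK

The amber glass jar at the back of the dark wooden rack has to go on the scale, but the two tall containers stand in front of it: first stand both of them upright on the aluminium tray, leaving the jar where it is. Then gently set the jar upright in the middle of the scale's round plate while they wait on the tray, and after that put each tall container back upright on the very spot in the rack where it stood at the start. Do not tip anything over or disturb the white tub, the aluminium cup and the wooden spoon on the counter.

Things in the scene. Friction and masses are not known exactly. Their poses are not given: they have to be found in the camera images.
- rack: Fixed dark wooden channel, front (-x) end open. Origin: its centre on the counter; x along it to the back, z up. Floor top at z 10 mm, x -129 to +129 mm; inner width 84 mm; side walls 10 mm thick, tops at z 70 mm; low back stop at x +129 mm, top at z 22 mm. All near y = 0: the jar near x = +57 mm, the tall containers near x = -12 and -87 mm (either may be the front one).
- tray: Fixed flat aluminium tray, 250 (x) by 150 (y) mm outside, walls 5 mm thick and 14 mm high, floor top 5 mm above its origin. Origin: centre of its underside; z up. It lies on one side of the rack, left or right.
- scale: Fixed grey counter scale on the other side of the rack from the tray. Origin: on the counter directly under the centre of the round steel weighing plate (diameter 120 mm, flat top 40 mm above the origin, does not move). The housing is 30 mm high and spans x -110 to +80 mm and y -75 to +75 mm in its own frame; z up.
- jar: Squat closed round amber glass jar with aluminium cap, diameter 60 mm at its body, 64 mm high. About 0.25 kg. Origin: centre of its underside; z up. At the start about 12 mm of room is left to each rack wall beside it, about 42 mm behind it and 16 mm in front of it.
- square_tin: Tall square steel tin with lid, 44 by 44 mm (lid, the top 22 mm: 46 by 46 mm), 120 mm high, about 0.22 kg. Origin: centre of its underside; x and y along its sides, z up.
- round_pot: Tall round white ceramic pot with cork lid, diameter 46 mm up to 100 mm, cork diameter 42 mm above that, 120 mm high in all, about 0.26 kg. Origin: centre of its underside; z up.
- tub: Bystander: empty white plastic tub, rim diameter 92 mm, 70 mm high, beyond the work. Origin: centre of its underside. Leave alone.
- cup: Bystander: aluminium measuring cup with a handle, diameter 72 mm, 60 mm high, beyond the work. Origin: centre of its underside. Leave alone.
- spoon: Bystander: wooden spoon 180 mm long lying beyond the work. Leave alone.
Things that resemble listed ones, but are neither listed nor needed, are in the scene too. Of the things like the jar, leave any that is yellow; of the rest the smaller one is meant. Leave any yellow look-alike of the square_tin alone.

How it is judged:
By the outcome, as a careful person would: the job done as asked, in the order asked, and still so for the second after the job is handed in, with the robot touching nothing.
It also fails if it takes over 128 s, if anything falls off the work surface, if the arm or the gripper's body presses on something with over 40 N, if the wrist force passes 120 N, or if a joint passes its speed limit or range.

ROBOT

A 6-joint arm with a two-finger parallel gripper is mounted at the origin on the work surface. World frame = base frame: x ahead of the robot, y to its left, z up, the work surface at z = 0. Lengths are in mm, angles in rad, forces in N, time in s.
With the tool pointing down it reaches from about 275 to 975 mm from the base axis. Payload 8.4 kg.
Tool frame: the origin (TCP) lies midway between the tips of the shut fingers; the grasp point (between the pads) lies 19 mm behind it; z points along the fingers, y is the line along which they close (so a half turn about z gives the same grasp; the last joint's range is limited). The gripper opens to 92 mm and grips with 3 to 60 N. Pads are 20 mm wide; open, the fingers measure 128 mm over their backs; the gripper's body (75 mm by 189 mm) begins 69 mm behind the grasp point.
Start: joints at [-1.122, 0.353, 1.633, -0, 1.155, -0.002], TCP at [272.302, -562.565, 214.583] pointing down, gripper open.
Joint ranges: [-2.63, 2.63], [-0.92, 2.1], [0.06, 2.66], [-1.3, 4.44], [0, 2.69], [-3.02, 3.02]. Speed limits (rad/s): [2.22, 2.22, 2.79, 3.14, 3.14, 3.14].

INTERFACE

Orientations are given as a rotation vector (axis times angle).
In Python, from station import * gives the robot as it stands.
- The arm moves only by the tool carry_out, never from a script. Its argument "moves" is a list of rows, each an object of numbers: "tx", "ty", "tz": the shift along the tool's x, y, z in cm; "wx", "wy", "wz": the turn, a rotation vector about the tool's x, y, z in rad; "jaw": the finger opening in cm, from 0 to 9.19. In form: [{"tx": .., "ty": .., "tz": .., "wx": .., "wy": .., "wz": .., "jaw": ..}, ...]. A call has 1 to 10 rows; each row is the pose to reach, as a shift and turn from the pose commanded when the call began, along the tool's axes at that moment; what a row does not reach only later rows make up. A row lasts 1/10 s, in which the tool goes at most 50 mm and 8.59 degrees, less where a joint would pass 70% of its speed; a pose out of reach is approached as far as the arm can. A call with a gripper value outside its range is refused whole. The fingers move at their own pace and stop on an object; "force" is the grip in N (left out, the last holds). Time passes only in rows, so rows that repeat a pose let the fingers close. It gives the time, the measured TCP pose, the force, the opening and the grip force at its end, in the units of the state.
- sense(): the state, without advancing time (a new reading comes with each control period).
- get_image(name): name is "scene" or "side" or "wrist"; returns a dict with "pixels" (480x640x3 uint8, red, green, blue), "fx", "fy", "cx", "cy" (pixels), "R" (3x3) and "t" (3): a world point X has camera coordinates R X + t. Camera axes: x right, y down, z forward; pixel columns grow to the right and rows downward; lengths in mm; the calibration is good to about 2 mm. A picture is of the moment at which its call begins. There is no depth.
- finish_job(): hands the job in; it is judged then, once.
The state is a dict: "t": time; "qpos": joint angles; "joint_velocities": joint speeds; "joint_efforts": joint torques, N m; "tool_pos": TCP position; "tcp_rot": TCP orientation; "force": force on the tool from outside, world axes, zero at the start; "torque": the same for the moment, N m; "gripper_width": finger opening in mm; "grasp_force": force on a finger pad.
Only numpy, scipy, OpenCV 4.12 (cv2) and the standard library are available. Lean on these libraries where they do the work, as an engineer would, in place of code of your own. Each camera call takes 0.05 s, during which the arm holds its last target. There are 200 camera calls.

## Working session

There is one attempt and no reset: what is moved stays moved. The work goes in short steps, Python scripts to look and compute and a tool call to move; the robot and the scene stay as the last step left them, time stands still between calls to the robot, and variables do not carry over. Pictures are saved under pics/ and viewed, at most 14 in all, crops included, and the job is handed in when it is done.

Besides the shell and the picture viewer there is one more tool, called after ">>>" as a command line: name --argument value ..., lists and objects as JSON in quotes. carry_out: Moves the arm, as the interface text tells. Its arguments: {"type":"object","properties":{"moves":{"type":"array"},"force":{"type":"number"}},"required":["moves"]}

```bash
mkdir -p pics; ls
python3 - <<'E'
from station import *
import cv2
for n in("scene","side"):
    im=get_image(n); cv2.imwrite(f"pics/{n}0.png",im["pixels"][:,:,::-1]); print(n,im["fx"],im["cx"],im["cy"],im["R"],im["t"])
s=sense();print(s["t"],s["tool_pos"],s["tcp_rot"],s["force"])
E
```

```text
pics
scene 475.6658098915718 322.4689719922062 242.99678944678882 [[-0.30993611  0.95074234  0.00534953]
 [ 0.83599312  0.2751998  -0.47474263]
 [-0.45283011 -0.14266771 -0.88010841]] [ 199.7122995  -508.3167056  1077.85496575]
side 507.08983792572997 321.0763856535618 236.62096864680993 [[-0.73453289 -0.67804612 -0.02673743]
 [-0.35766754  0.42034723 -0.83389576]
 [ 0.57665879 -0.60296075 -0.55127395]] [472.52069788 254.44849732 547.95155574]
0.1 [ 272.11082695 -562.18664145  213.96431286] [-3.06101291e+00 -7.01880549e-01  4.25328321e-04] [-0.18374518  0.07230429  0.28742272]
```

View pics/scene0.png

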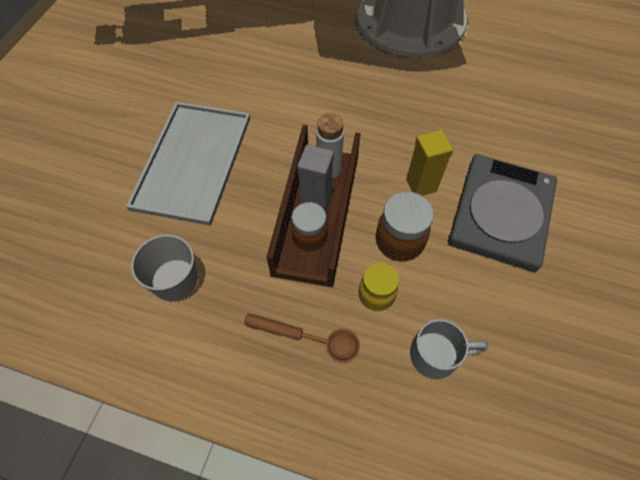

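View pics/side0.png

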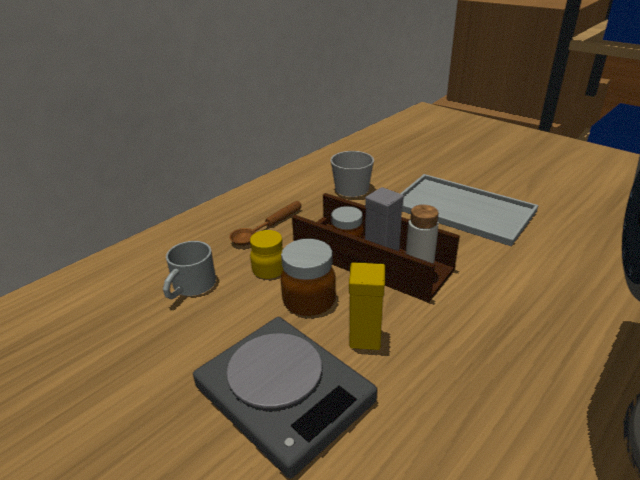

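```bash
cat > h.py <<'E'
import numpy as np, cv2
from scipy.optimize import least_squares
from scipy.spatial.transform import Rotation as Ro
def proj(c,X):
    P=np.atleast_2d(X)@np.array(c["R"]).T+c["t"]
    return np.c_[c["fx"]*P[:,0]/P[:,2]+c["cx"],c["fy"]*P[:,1]/P[:,2]+c["cy"]]
def ray(c,uv,z):
    R=np.array(c["R"]);d=R.T@[(uv[0]-c["cx"])/c["fx"],(uv[1]-c["cy"])/c["fy"],1];o=-R.T@c["t"]
    return o+d*(z-o[2])/d[2]
def crop(im,x0,y0,x1,y1,k):
    o=cv2.resize(np.ascontiguousarray(im[y0:y1,x0:x1,::-1]),None,fx=k,fy=k,interpolation=cv2.INTER_CUBIC)
    o=np.clip(o.astype(float)*1.5,0,255).astype(np.uint8)
    for v in range((x0//20+1)*20,x1,20): cv2.line(o,(int((v-x0)*k),0),(int((v-x0)*k),6),(0,255,0),1); cv2.putText(o,str(v),(int((v-x0)*k)-10,16),0,.35,(0,255,0))
    for v in range((y0//20+1)*20,y1,20): cv2.line(o,(0,int((v-y0)*k)),(6,int((v-y0)*k)),(0,255,0),1); cv2.putText(o,str(v),(8,int((v-y0)*k)+4),0,.35,(0,255,0))
    return o
E
python3 - <<'E'
from station import *
from h import *
import pickle
C={n:get_image(n) for n in("scene","side")}
pickle.dump(C,open("c0.pkl","wb"))
cv2.imwrite("pics/a1.png",crop(C["scene"]["pixels"],255,100,375,290,3.1))
cv2.imwrite("pics/a2.png",crop(C["side"]["pixels"],280,170,470,300,4))
E
```

```text
(no output)
```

View pics/a1.png

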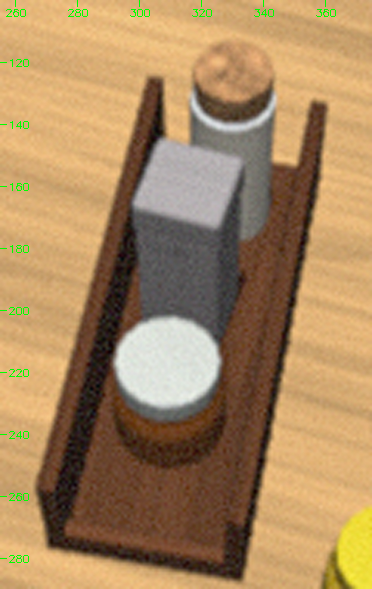

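View pics/a2.png

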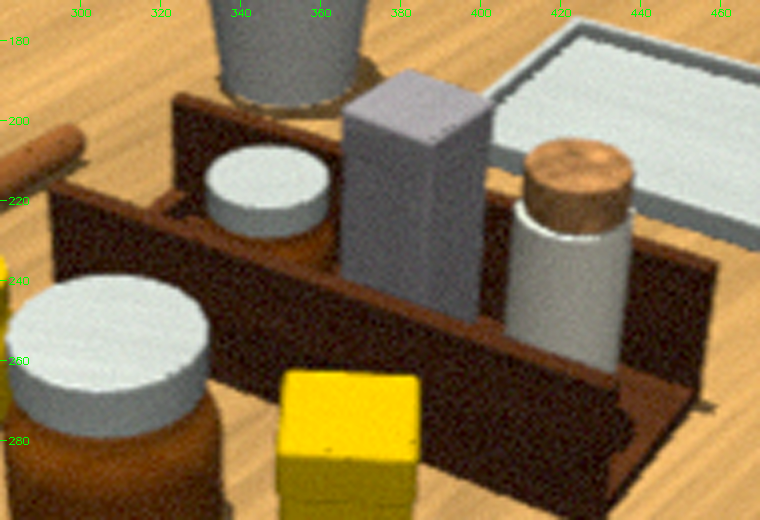

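Run:
```python
from h import *
import pickle
C=pickle.load(open("c0.pkl","rb")); S,D=C["scene"],C["side"]
A=lambda *p:[(255+u/3.1,100+v/3.1) for u,v in p]
B=lambda *p:[(280+u/4,170+v/4) for u,v in p]
L=130
def fit(p0,obs,model):
    f=lambda p:np.concatenate([(proj(c,model(p,loc))-uv).ravel() for c,loc,uv in obs])
    r=least_squares(f,p0,loss="soft_l1");return r.x,f(r.x).reshape(-1,2)
rig=lambda p,l:np.c_[np.array(l)[:,:2]@np.array([[np.cos(p[2]),np.sin(p[2])],[-np.sin(p[2]),np.cos(p[2])]])+p[:2],np.array(l)[:,2]]
for Lb in (129,134,139):
  loc=[(-129,-52,70),(-129,-42,70),(-129,42,70),(-129,52,70),(Lb,-52,0),(Lb,52,0),(Lb,-52,70)]
  x,r=fit([500,0,0],[(S,loc,A((148,77),(161,78),(310,102),(327,102),(50,547),(243,579),(38,482))),
   (D,[(-129,52,70),(-129,52,0),(Lb,52,70),(-129,-52,70),(-129,-52,0),(Lb,-52,70)],B((617,385),(605,518),(50,185),(718,262),(697,400),(180,93)))],rig)
  print("rack",Lb,x,np.abs(r).mean(),r.round(1).tolist())
  rk=x
q=[(-23,-23,130),(-23,23,130),(23,23,130),(23,-23,130)]
for nm,obs in (("both",[(S,q,A((160,139),(244,160),(219,227),(133,207))),(D,[q[3],q[0],q[1],q[2]],B((413,70),(494,102),(431,145),(343,112)))]),):
  t,r=fit([500,0,rk[2]],obs,rig);print("tin",t,r.round(1).tolist())
def inrack(x): d=x[:2]-rk[:2];c,s=np.cos(rk[2]),np.sin(rk[2]);return [c*d[0]+s*d[1],-s*d[0]+c*d[1]]
print("tin in rack",inrack(t))
for n,a,b,z in(("pot",A((232.5,72)),B((578,163)),130),("jar",A((167.5,363)),B((268,180)),74),("plate",[(507,211)],[(275,369.5)],40)):
  p,q2=ray(S,a[0],z),ray(D,b[0],z);print(n,p,q2,inrack(p),inrack(q2))
T=[(-125,-75,14),(-125,75,14),(125,75,14),(125,-75,14)]
print("tray",fit([500,-200,0],[(S,T,[(177,103),(250,109),(211,221),(129,211)])],rig))
```

```text
rack 129 [ 5.56198978e+02 -3.81371770e+01  1.35657115e-01] 1.2697613918056316 [[-1.2, 0.1], [0.2, 0.6], [-0.4, -0.4], [-0.2, 0.4], [0.3, -3.1], [1.0, -2.8], [0.1, -1.6], [-3.1, -0.3], [-4.2, 2.3], [1.2, 1.3], [-1.1, -1.8], [-0.9, -1.9], [2.5, -0.0]]
rack 134 [ 5.54608886e+02 -3.82252447e+01  1.36387814e-01] 0.8118869287221878 [[-1.0, -0.5], [0.4, -0.1], [-0.3, -1.1], [-0.1, -0.3], [-0.0, -1.1], [0.8, -0.8], [-0.3, 0.4], [-2.1, 0.1], [-3.3, 2.7], [-0.4, 0.8], [-0.2, -1.5], [-0.0, -1.5], [0.9, -0.5]]
rack 139 [ 5.52210460e+02 -3.85738664e+01  1.36065735e-01] 1.0020648750868106 [[-0.7, -1.6], [0.7, -1.1], [-0.1, -2.1], [0.1, -1.3], [-0.4, 0.3], [0.5, 0.6], [-0.8, 1.9], [-0.6, 0.6], [-1.8, 3.3], [-1.5, 0.4], [1.2, -1.0], [1.3, -1.1], [-0.2, -0.8]]
tin [541.39147904 -44.1848673   -6.26597847] [[-0.0, -1.7], [1.3, -1.5], [0.7, 0.0], [-0.7, -0.9], [-2.3, -1.5], [0.7, -1.1], [-0.3, -0.7], [-1.8, -1.5]]
tin in rack [np.float64(-11.480096361900346), np.float64(-4.091585807989466)]
pot [468.59007253 -45.41497785 130.        ] [465.66966546 -44.8853245  130.        ] [np.float64(-83.7754834796205), np.float64(4.564912552729855)] [np.float64(-86.59705268799908), np.float64(5.485812827440692)]
jar [612.64494501 -32.74318659  74.        ] [607.64247829 -30.33229447  74.        ] [np.float64(60.666818735801755), np.float64(-2.4209238120546708)] [np.float64(56.0376166892738), np.float64(0.6462512015164812)]
plate [479.40227529 267.30113031  40.        ] [470.87837159 270.23061438  40.        ] [np.float64(-30.644440000848135), np.float64(312.9240542180701)] [np.float64(-38.692186481370186), np.float64(316.9826977983527)]
tray (array([ 5.23975295e+02, -2.88153419e+02,  1.33996749e-01]), array([[-1.12719439, -0.81055961],
       [ 0.07980952,  3.80166434],
       [ 1.94339724,  0.72817966],
       [-0.33566812, -3.02113982]]))
```

```bash
cat >> h.py <<'E'
def rows(s,p,yaw):
    """p world TCP mm, yaw = world angle of the tool y (closing) line, tool down -> cm, rad in tool frame"""
    R=Ro.from_rotvec(s["tcp_rot"]).as_matrix(); best=None
    for y in (yaw,yaw+np.pi):
        Y=np.array([np.cos(y),np.sin(y),0]);Z=np.array([0,0,-1.]);T=np.c_[np.cross(Y,Z),Y,Z]
        w=Ro.from_matrix(R.T@T).as_rotvec()
        if best is None or np.linalg.norm(w)<np.linalg.norm(best): best=w
    d=R.T@(np.array(p)-s["tool_pos"])/10
    print("t",round(s["t"],2),"shift cm",d.round(2),"turn",best.round(3),"q",np.round(s["qpos"],2),"yaw",round(np.arctan2(R[1,1],R[0,1]),4),"pos",np.round(s["tool_pos"],1),"w",round(s["gripper_width"],1),"F",np.round(s["force"],1))
E
python3 -c "
from station import *
from h import *
rows(sense(),(500,-40,360),.135+np.pi/2)"
```

```text
t 0.2 shift cm [ 43.26 -37.1  -14.55] turn [-0.001  0.     0.316] q [-1.12  0.35  1.63  0.    1.16 -0.  ] yaw -1.12 pos [ 272.2 -562.3  214.2] w 91.9 F [-0.2  0.2  0.1]
```

>>> carry_out --moves '[{"tx":0,"ty":0,"tz":-5},{"tx":2,"ty":-1,"tz":-10,"wz":0.1},{"tx":43.3,"ty":-37.1,"tz":-14.5,"wz":0.316},{"tx":43.3,"ty":-37.1,"tz":-14.5,"wz":0.316},{"tx":43.3,"ty":-37.1,"tz":-14.5,"wz":0.316},{"tx":43.3,"ty":-37.1,"tz":-14.5,"wz":0.316},{"tx":43.3,"ty":-37.1,"tz":-14.5,"wz":0.316},{"tx":43.3,"ty":-37.1,"tz":-14.5,"wz":0.316},{"tx":43.3,"ty":-37.1,"tz":-14.5,"wz":0.316},{"tx":43.3,"ty":-37.1,"tz":-14.5,"wz":0.316}]'

```text
validation failed for argument at $.mo...
```

>>> carry_out --moves '[{"tx":0},{"tx":0},{"tx":0},{"tx":0},{"tx":0}]'

```text
validation failed for argument at $.mo...
```

```bash
python3 -c "
from station import *
from h import *
import pickle
rows(sense(),(500,-40,360),.135+np.pi/2)
w=get_image('wrist');pickle.dump(w,open('w1.pkl','wb'))
R=np.array(w['R']);print(R.round(3),-R.T@w['t'],w['fx'])
cv2.imwrite('pics/w1.png',crop(w['pixels'],0,0,640,480,1.25))
"
```

```text
t 0.2 shift cm [ 43.26 -37.1  -14.55] turn [-0.001  0.     0.316] q [-1.12  0.35  1.63  0.    1.16 -0.  ] yaw -1.12 pos [ 272.2 -562.3  214.2] w 91.9 F [-0.2  0.2  0.1]
[[ 0.434 -0.901 -0.001]
 [-0.867 -0.418  0.271]
 [-0.244 -0.117 -0.963]] [ 341.17993661 -530.4337447   384.58725315] 417.52661514461994
```

View pics/w1.png

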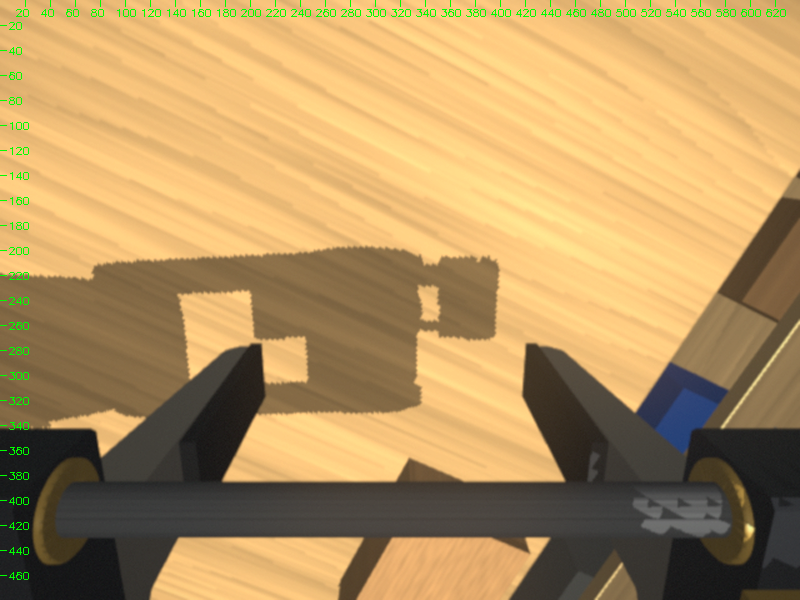

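>>> carry_out --moves '[{"tx":0,"ty":0,"tz":-5,"wx":0,"wy":0,"wz":0,"jaw":9.19},{"tx":2,"ty":-1,"tz":-10,"wx":0,"wy":0,"wz":0.1,"jaw":9.19},{"tx":43.3,"ty":-37.1,"tz":-14.5,"wx":0,"wy":0,"wz":0.316,"jaw":9.19},{"tx":43.3,"ty":-37.1,"tz":-14.5,"wx":0,"wy":0,"wz":0.316,"jaw":9.19},{"tx":43.3,"ty":-37.1,"tz":-14.5,"wx":0,"wy":0,"wz":0.316,"jaw":9.19},{"tx":43.3,"ty":-37.1,"tz":-14.5,"wx":0,"wy":0,"wz":0.316,"jaw":9.19},{"tx":43.3,"ty":-37.1,"tz":-14.5,"wx":0,"wy":0,"wz":0.316,"jaw":9.19},{"tx":43.3,"ty":-37.1,"tz":-14.5,"wx":0,"wy":0,"wz":0.316,"jaw":9.19},{"tx":43.3,"ty":-37.1,"tz":-14.5,"wx":0,"wy":0,"wz":0.316,"jaw":9.19},{"tx":43.3,"ty":-37.1,"tz":-14.5,"wx":0,"wy":0,"wz":0.316,"jaw":9.19}]'

```text
t: 1.25
tool_pos: [441.2, -177.9, 346.3]
tcp_rot: [3.134, 0.211, 0.001]
force: [1.2, -0.2, -1.0]
gripper_width: 92.1
grasp_force: 0.0
```

```bash
python3 -c "
from station import *
from h import *
rows(sense(),(500,-45,360),.135+np.pi/2)"
```

```text
t 1.25 shift cm [  7.62 -12.38  -1.37] turn [ 0.    -0.001 -0.   ] q [-0.39  0.01  1.77 -0.    1.37  1.05] yaw -1.4362 pos [ 441.2 -177.9  346.3] w 92.1 F [ 1.2 -0.2 -1. ]
```

>>> carry_out --moves '[{"tx":4,"ty":-7,"tz":-1.4,"wx":0,"wy":0,"wz":0,"jaw":9.19},{"tx":7,"ty":-11,"tz":-1.4,"wx":0,"wy":0,"wz":0,"jaw":9.19},{"tx":7.6,"ty":-12.4,"tz":-1.4,"wx":0,"wy":0,"wz":0,"jaw":9.19},{"tx":7.6,"ty":-12.4,"tz":-1.4,"wx":0,"wy":0,"wz":0,"jaw":9.19},{"tx":7.6,"ty":-12.4,"tz":-1.4,"wx":0,"wy":0,"wz":0,"jaw":9.19},{"tx":7.6,"ty":-12.4,"tz":-1.4,"wx":0,"wy":0,"wz":0,"jaw":9.19}]'

```text
t: 1.85
tool_pos: [499.1, -47.4, 359.8]
tcp_rot: [3.134, 0.211, -0.001]
force: [-0.2, -0.4, -0.3]
gripper_width: 91.5
grasp_force: 0.0
```

```bash
python3 -c "
from station import *
from h import *
import pickle
rows(sense(),(500,-45,360),.135+np.pi/2)
w=get_image('wrist');pickle.dump(w,open('w2.pkl','wb'))
cv2.imwrite('pics/w2.png',crop(w['pixels'],0,0,640,480,1.25))
"
```

```text
t 1.85 shift cm [ 0.12 -0.23 -0.02] turn [ 0.     0.001 -0.   ] q [-0.1   0.04  1.7  -0.    1.4   1.34] yaw -1.4363 pos [499.1 -47.4 359.8] w 91.5 F [-0.2 -0.4 -0.3]
```

View pics/w2.png

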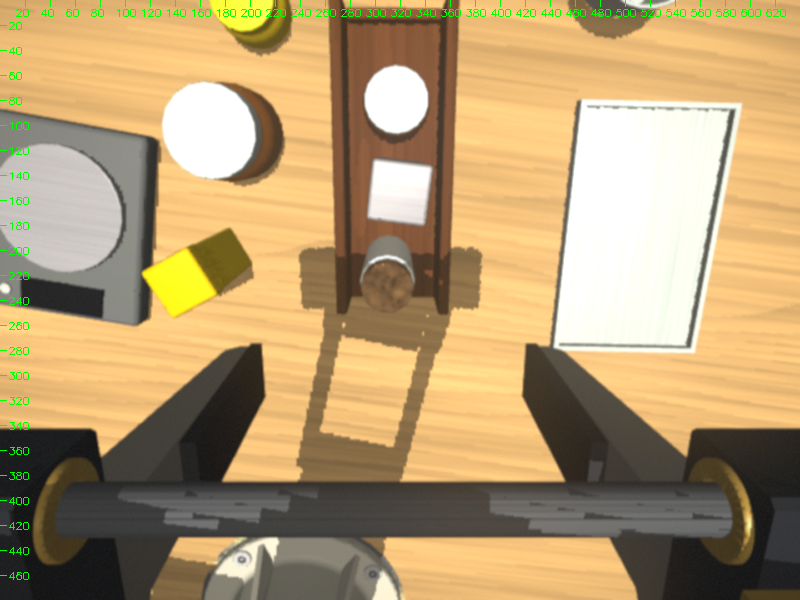

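Run:
```python
from h import *
import pickle
w=pickle.load(open("w2.pkl","rb"))
g=lambda u,v,z:ray(w,(u/1.25,v/1.25),z)[:2].round(1)
print("jar",g(397,100,74),"cork",g(387.5,286,130),"plate",g(48,207,40),g(125,207,40))
c=[g(*p,130) for p in((376,157),(432,166),(427,225),(368,217))];print("tin",c,np.mean(c,0))
d1=c[0]-c[3];d2=c[1]-c[2];d3=c[0]-c[1];d4=c[3]-c[2];print([np.arctan2(d[1],d[0]).round(3) for d in(d1,d2)],[(np.arctan2(d[1],d[0])-np.pi/2).round(3) for d in(d3,d4)],[np.linalg.norm(d) for d in (d1,d2,d3,d4)])
a=[g(*p,70) for p in((338,313),(348,313),(437,313),(448,313),(330,0),(458,0))];print("rack",a,[np.arctan2(*(q)[::-1]) for q in(a[4]-a[0],a[5]-a[3])])
t=[g(*p,14) for p in((581,100),(741,103),(694,352),(553,348))];print("tray",t,np.mean(t,0))
```

```text
jar [610.8 -36.9] cork [467.7 -48.3] plate [477.2 273.2] [486.7 202. ]
tin [array([564.9, -27. ]), array([564. , -69.2]), array([519.9, -72.1]), array([519.9, -26.4])] [542.175 -48.675]
[np.float64(-0.013), np.float64(0.066)] [np.float64(-0.021), np.float64(0.0)] [np.float64(45.00399982223802), np.float64(44.19524861339737), np.float64(42.20959606534988), np.float64(45.699999999999996)]
rack [array([419.8,  -7.7]), array([421.1, -16.9]), array([432. , -98.6]), array([ 433.3, -108.7]), array([677.9,  25.7]), array([691.3, -74.6])] [np.float64(0.1286920181591981), np.float64(0.13140887878961138)]
tray [array([ 638.3, -206.4]), array([ 655.5, -354.9]), array([ 407.8, -383.3]), array([ 392.4, -233.8])] [ 523.5 -294.6]
```

```bash
python3 -c "
from station import *
from h import *
rows(sense(),(467.5,-47,150),.131+np.pi/2)"
```

```text
t 1.9 shift cm [-3.11 -0.5  20.99] turn [0.    0.    0.003] q [-0.1   0.04  1.7  -0.    1.4   1.34] yaw -1.4372 pos [499.  -47.8 359.8] w 92.3 F [-0.3  0.3  0.5]
```

>>> carry_out --moves '[{"tx":-3.1,"ty":-0.5,"tz":4,"wx":0,"wy":0,"wz":0.003,"jaw":9.19},{"tx":-3.1,"ty":-0.5,"tz":9,"wx":0,"wy":0,"wz":0.003,"jaw":9.19},{"tx":-3.1,"ty":-0.5,"tz":14,"wx":0,"wy":0,"wz":0.003,"jaw":9.19},{"tx":-3.1,"ty":-0.5,"tz":18,"wx":0,"wy":0,"wz":0.003,"jaw":9.19},{"tx":-3.1,"ty":-0.5,"tz":20.5,"wx":0,"wy":0,"wz":0.003,"jaw":9.19},{"tx":-3.1,"ty":-0.5,"tz":21,"wx":0,"wy":0,"wz":0.003,"jaw":9.19},{"tx":-3.1,"ty":-0.5,"tz":21,"wx":0,"wy":0,"wz":0.003,"jaw":9.19},{"tx":-3.1,"ty":-0.5,"tz":21,"wx":0,"wy":0,"wz":0.003,"jaw":9.19}]'

```text
t: 2.7
tool_pos: [469.1, -46.6, 151.4]
tcp_rot: [3.134, 0.205, 0.003]
force: [0.7, -0.6, 0.8]
gripper_width: 91.9
grasp_force: 0.0
```

```bash
python3 -c "
from station import *
from h import *
import pickle
rows(sense(),(467.5,-47,78),.131+np.pi/2)
w=get_image('wrist');pickle.dump(w,open('w3.pkl','wb'))
cv2.imwrite('pics/w3.png',crop(w['pixels'],0,0,640,480,1.25))
print(proj(w,[(467.7,-48.3,130),(542.2,-48.7,130),(610.8,-36.9,74)])*1.25)
"
```

```text
t 2.7 shift cm [-0.18  0.01  7.34] turn [ 0.001 -0.002 -0.   ] q [-0.1   0.19  2.02 -0.    0.93  1.34] yaw -1.44 pos [469.1 -46.6 151.4] w 91.9 F [ 0.7 -0.6  0.8]
[[393.99633091 351.01359024]
 [422.19416468 157.71033797]
 [410.79637248 -14.46388986]]
```

View pics/w3.png

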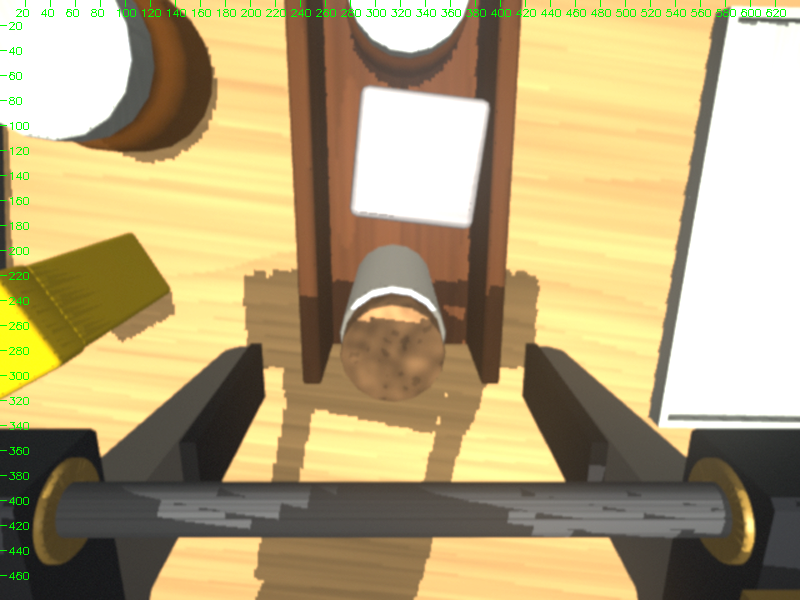

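>>> carry_out --moves '[{"tx":-0.15,"ty":0,"tz":3,"wx":0,"wy":0,"wz":0,"jaw":9.19},{"tx":-0.15,"ty":0,"tz":5.5,"wx":0,"wy":0,"wz":0,"jaw":9.19},{"tx":-0.15,"ty":0,"tz":7,"wx":0,"wy":0,"wz":0,"jaw":9.19},{"tx":-0.15,"ty":0,"tz":7.3,"wx":0,"wy":0,"wz":0,"jaw":9.19},{"tx":-0.15,"ty":0,"tz":7.3,"wx":0,"wy":0,"wz":0,"jaw":7},{"tx":-0.15,"ty":0,"tz":7.3,"wx":0,"wy":0,"wz":0,"jaw":5.2},{"tx":-0.15,"ty":0,"tz":7.3,"wx":0,"wy":0,"wz":0,"jaw":4},{"tx":-0.15,"ty":0,"tz":7.3,"wx":0,"wy":0,"wz":0,"jaw":4},{"tx":-0.15,"ty":0,"tz":7.3,"wx":0,"wy":0,"wz":0,"jaw":4},{"tx":-0.15,"ty":0,"tz":7.3,"wx":0,"wy":0,"wz":0,"jaw":4}]' --force 20

```text
t: 3.75
tool_pos: [466.8, -46.2, 77.2]
tcp_rot: [3.135, 0.207, 0.001]
force: [-0.0, 0.0, 0.6]
gripper_width: 46.3
grasp_force: 3.3
```

```bash
python3 -c "
from station import *
from h import *
s=sense();print(s['grasp_force']);rows(s,(475,-290,195),.131+np.pi/2)"
```

```text
3.330629541305825
t 3.75 shift cm [ -2.39  24.28 -11.78] turn [ 0.    -0.     0.001] q [-0.1   0.31  2.08 -0.    0.76  1.34] yaw -1.4389 pos [466.8 -46.2  77.2] w 46.3 F [-0.   0.   0.6]
```

>>> carry_out --moves '[{"tx":0,"ty":0,"tz":0,"wx":0,"wy":0,"wz":0,"jaw":4},{"tx":0,"ty":0,"tz":0,"wx":0,"wy":0,"wz":0,"jaw":4},{"tx":0,"ty":0,"tz":0,"wx":0,"wy":0,"wz":0,"jaw":4},{"tx":0,"ty":0,"tz":-0.5,"wx":0,"wy":0,"wz":0,"jaw":4},{"tx":0,"ty":0,"tz":-2,"wx":0,"wy":0,"wz":0,"jaw":4},{"tx":0,"ty":0,"tz":-4,"wx":0,"wy":0,"wz":0,"jaw":4},{"tx":0,"ty":0,"tz":-6.5,"wx":0,"wy":0,"wz":0,"jaw":4},{"tx":0,"ty":0,"tz":-9,"wx":0,"wy":0,"wz":0,"jaw":4},{"tx":0,"ty":0,"tz":-10.5,"wx":0,"wy":0,"wz":0,"jaw":4},{"tx":0,"ty":0,"tz":-11,"wx":0,"wy":0,"wz":0,"jaw":4}]' --force 20

```text
t: 4.75
tool_pos: [467.1, -46.1, 188.3]
tcp_rot: [3.135, 0.207, 0.003]
force: [-0.2, -0.3, -2.5]
gripper_width: 45.8
grasp_force: 20.0
```

```bash
python3 -c "
from station import *
from h import *
s=sense();print(s['grasp_force']);rows(s,(474,-300,187),.131+np.pi/2)"
```

```text
19.996186679927632
t 4.75 shift cm [-2.65 25.26  0.14] turn [ 0.    -0.002  0.001] q [-0.1   0.14  1.98  0.    1.02  1.34] yaw -1.439 pos [467.1 -46.1 188.3] w 45.8 F [-0.2 -0.3 -2.5]
```

>>> carry_out --moves '[{"tx":0,"ty":1,"tz":0,"wx":0,"wy":0,"wz":0,"jaw":4},{"tx":-0.5,"ty":4,"tz":0,"wx":0,"wy":0,"wz":0,"jaw":4},{"tx":-1,"ty":8,"tz":0,"wx":0,"wy":0,"wz":0,"jaw":4},{"tx":-1.5,"ty":12,"tz":0,"wx":0,"wy":0,"wz":0,"jaw":4},{"tx":-2,"ty":16,"tz":0,"wx":0,"wy":0,"wz":0,"jaw":4},{"tx":-2.3,"ty":20,"tz":0,"wx":0,"wy":0,"wz":0,"jaw":4},{"tx":-2.5,"ty":23,"tz":0,"wx":0,"wy":0,"wz":0,"jaw":4},{"tx":-2.6,"ty":25,"tz":0,"wx":0,"wy":0,"wz":0,"jaw":4},{"tx":-2.6,"ty":25.3,"tz":0,"wx":0,"wy":0,"wz":0,"jaw":4},{"tx":-2.6,"ty":25.3,"tz":0,"wx":0,"wy":0,"wz":0,"jaw":4}]'

```text
t: 5.75
tool_pos: [473.5, -300.2, 186.0]
tcp_rot: [-3.133, -0.205, 0.002]
force: [-0.3, 0.4, -2.3]
gripper_width: 45.4
grasp_force: 20.0
```

>>> carry_out --moves '[{"tx":0,"ty":0,"tz":1,"wx":0,"wy":0,"wz":0,"jaw":4},{"tx":0,"ty":0,"tz":4,"wx":0,"wy":0,"wz":0,"jaw":4},{"tx":0,"ty":0,"tz":7,"wx":0,"wy":0,"wz":0,"jaw":4},{"tx":0,"ty":0,"tz":9.5,"wx":0,"wy":0,"wz":0,"jaw":4},{"tx":0,"ty":0,"tz":10.8,"wx":0,"wy":0,"wz":0,"jaw":4},{"tx":0,"ty":0,"tz":11,"wx":0,"wy":0,"wz":0,"jaw":4},{"tx":0,"ty":0,"tz":11.15,"wx":0,"wy":0,"wz":0,"jaw":4},{"tx":0,"ty":0,"tz":11.3,"wx":0,"wy":0,"wz":0,"jaw":4},{"tx":0,"ty":0,"tz":11.4,"wx":0,"wy":0,"wz":0,"jaw":4},{"tx":0,"ty":0,"tz":11.4,"wx":0,"wy":0,"wz":0,"jaw":4}]'

```text
t: 6.75
tool_pos: [474.4, -300.6, 73.6]
tcp_rot: [3.134, 0.207, 0.001]
force: [-0.5, -0.0, -2.1]
gripper_width: 45.7
grasp_force: 20.0
```

```bash
python3 -c "
from station import *
from h import *
s=sense();print(s['grasp_force']);rows(s,(474,-300,72.2),.131+np.pi/2)"
```

```text
19.99623221461661
t 6.75 shift cm [-0.04 -0.07  0.14] turn [ 0.001 -0.001  0.001] q [-0.57  0.43  1.88 -0.    0.83  0.87] yaw -1.439 pos [ 474.4 -300.6   73.6] w 45.7 F [-0.5 -0.  -2.1]
```

Lower to contact, release, rise.

>>> carry_out --moves '[{"tx":0,"ty":0,"tz":0.08,"wx":0,"wy":0,"wz":0,"jaw":4},{"tx":0,"ty":0,"tz":0.14,"wx":0,"wy":0,"wz":0,"jaw":4},{"tx":0,"ty":0,"tz":0.18,"wx":0,"wy":0,"wz":0,"jaw":4},{"tx":0,"ty":0,"tz":0.18,"wx":0,"wy":0,"wz":0,"jaw":4}]'

```text
t: 7.15
tool_pos: [474.5, -300.7, 72.1]
tcp_rot: [3.134, 0.207, 0.001]
force: [-2.1, 1.2, 8.0]
gripper_width: 45.6
grasp_force: 20.0
```

>>> carry_out --moves '[{"tx":0,"ty":0,"tz":0,"wx":0,"wy":0,"wz":0,"jaw":5.2},{"tx":0,"ty":0,"tz":0,"wx":0,"wy":0,"wz":0,"jaw":7},{"tx":0,"ty":0,"tz":0,"wx":0,"wy":0,"wz":0,"jaw":9.19},{"tx":0,"ty":0,"tz":0,"wx":0,"wy":0,"wz":0,"jaw":9.19},{"tx":0,"ty":0,"tz":0,"wx":0,"wy":0,"wz":0,"jaw":9.19},{"tx":0,"ty":0,"tz":-2,"wx":0,"wy":0,"wz":0,"jaw":9.19},{"tx":0,"ty":0,"tz":-5,"wx":0,"wy":0,"wz":0,"jaw":9.19},{"tx":0,"ty":0,"tz":-9,"wx":0,"wy":0,"wz":0,"jaw":9.19},{"tx":0,"ty":0,"tz":-12,"wx":0,"wy":0,"wz":0,"jaw":9.19},{"tx":0,"ty":0,"tz":-12,"wx":0,"wy":0,"wz":0,"jaw":9.19}]'

```text
t: 8.15
tool_pos: [476.3, -301.8, 195.5]
tcp_rot: [3.13, 0.207, 0.009]
force: [0.6, -1.1, -0.4]
gripper_width: 91.9
grasp_force: 0.0
```

```bash
python3 -c "
from station import *
from h import *
s=sense();rows(s,(542,-46.8,185),.012+np.pi/2)"
```

```text
t 8.15 shift cm [  9.85 -24.42   0.99] turn [ 0.004 -0.006  0.12 ] q [-0.57  0.27  1.79  0.    1.07  0.87] yaw -1.439 pos [ 476.3 -301.8  195.5] w 91.9 F [ 0.6 -1.1 -0.4]
```

>>> carry_out --moves '[{"tx":0,"ty":-2,"tz":0,"wx":0,"wy":0,"wz":0,"jaw":9.19},{"tx":2,"ty":-6,"tz":0,"wx":0,"wy":0,"wz":0.04,"jaw":9.19},{"tx":4,"ty":-10,"tz":0,"wx":0,"wy":0,"wz":0.08,"jaw":9.19},{"tx":6,"ty":-14,"tz":0,"wx":0,"wy":0,"wz":0.12,"jaw":9.19},{"tx":8,"ty":-18,"tz":0,"wx":0,"wy":0,"wz":0.12,"jaw":9.19},{"tx":9.5,"ty":-22,"tz":0,"wx":0,"wy":0,"wz":0.12,"jaw":9.19},{"tx":9.9,"ty":-24.4,"tz":1,"wx":0,"wy":0,"wz":0.12,"jaw":9.19},{"tx":9.9,"ty":-24.4,"tz":3,"wx":0,"wy":0,"wz":0.12,"jaw":9.19},{"tx":9.9,"ty":-24.4,"tz":4,"wx":0,"wy":0,"wz":0.12,"jaw":9.19},{"tx":9.9,"ty":-24.4,"tz":4,"wx":0,"wy":0,"wz":0.12,"jaw":9.19}]'

```text
t: 9.15
tool_pos: [538.0, -44.9, 148.8]
tcp_rot: [-3.141, -0.019, 0.007]
force: [0.3, -0.5, 0.2]
gripper_width: 92.0
grasp_force: 0.0
```

>>> carry_out --moves '[{"tx":0,"ty":0,"tz":0,"wx":0,"wy":0,"wz":0,"jaw":9.19},{"tx":0,"ty":0,"tz":0,"wx":0,"wy":0,"wz":0,"jaw":9.19}]'

```text
t: 9.35
tool_pos: [540.4, -46.0, 151.7]
tcp_rot: [3.141, 0.017, 0.001]
force: [-0.3, 0.2, 0.2]
gripper_width: 91.8
grasp_force: 0.0
```

```bash
python3 -c "
from station import *
from h import *
import pickle
s=sense();rows(s,(542,-46.8,100),.012+np.pi/2)
w=get_image('wrist');pickle.dump(w,open('w4.pkl','wb'))
cv2.imwrite('pics/w4.png',crop(w['pixels'],0,0,640,480,1.25))
"
```

```text
t 9.35 shift cm [0.15 0.09 5.17] turn [ 0.    -0.001 -0.001] q [-0.09  0.3   1.87  0.    0.97  1.47] yaw -1.5599 pos [540.4 -46.  151.7] w 91.8 F [-0.3  0.2  0.2]
```

View pics/w4.png

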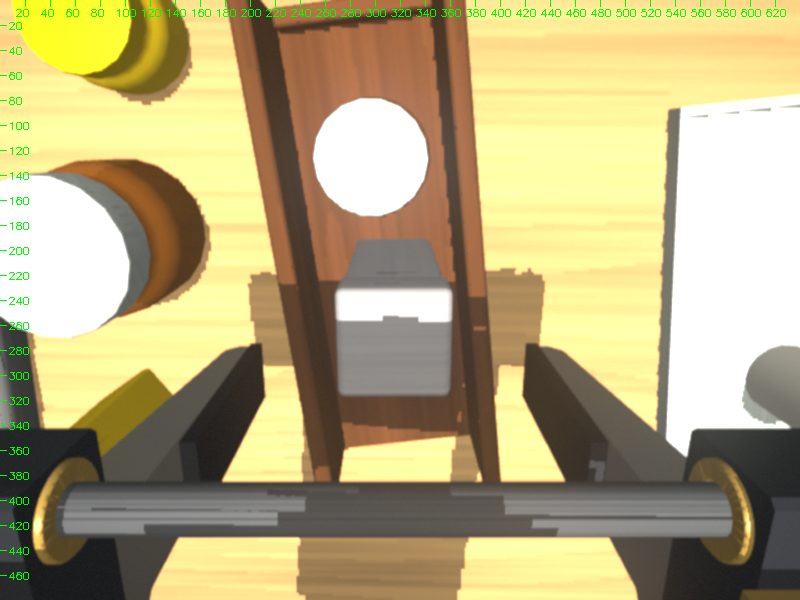

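>>> carry_out --moves '[{"tx":0.2,"ty":0.03,"tz":2,"wx":0,"wy":0,"wz":0,"jaw":9.19},{"tx":0.2,"ty":0.03,"tz":4,"wx":0,"wy":0,"wz":0,"jaw":9.19},{"tx":0.2,"ty":0.03,"tz":5.2,"wx":0,"wy":0,"wz":0,"jaw":9.19},{"tx":0.2,"ty":0.03,"tz":5.2,"wx":0,"wy":0,"wz":0,"jaw":7},{"tx":0.2,"ty":0.03,"tz":5.2,"wx":0,"wy":0,"wz":0,"jaw":5.2},{"tx":0.2,"ty":0.03,"tz":5.2,"wx":0,"wy":0,"wz":0,"jaw":4},{"tx":0.2,"ty":0.03,"tz":5.2,"wx":0,"wy":0,"wz":0,"jaw":4},{"tx":0.2,"ty":0.03,"tz":5.2,"wx":0,"wy":0,"wz":0,"jaw":4},{"tx":0.2,"ty":0.03,"tz":5.2,"wx":0,"wy":0,"wz":0,"jaw":4},{"tx":0.2,"ty":0.03,"tz":5.2,"wx":0,"wy":0,"wz":0,"jaw":4}]' --force 20

```text
t: 10.4
tool_pos: [542.4, -45.8, 99.5]
tcp_rot: [3.141, 0.019, 0.001]
force: [0.4, 0.0, 2.6]
gripper_width: 45.6
grasp_force: 20.0
```

>>> carry_out --moves '[{"tx":0,"ty":0,"tz":0,"wx":0,"wy":0,"wz":0,"jaw":4},{"tx":0,"ty":0,"tz":0,"wx":0,"wy":0,"wz":0,"jaw":4},{"tx":0,"ty":0,"tz":0,"wx":0,"wy":0,"wz":0,"jaw":4}]'

```text
t: 10.7
tool_pos: [542.4, -45.8, 99.5]
tcp_rot: [3.142, 0.018, 0.001]
force: [-1.0, -0.8, 5.5]
gripper_width: 46.0
grasp_force: 20.0
```

```bash
python3 -c "
from station import *
from h import *
s=sense();print(s['grasp_force']);rows(s,(573,-288,210),.131+np.pi/2)"
```

```text
19.998125731945038
t 10.7 shift cm [  2.78  24.26 -11.05] turn [ 0.    -0.    -0.119] q [-0.09  0.37  1.91  0.    0.87  1.47] yaw -1.559 pos [542.4 -45.8  99.5] w 46.0 F [-1.  -0.8  5.5]
```

>>> carry_out --moves '[{"tx":0,"ty":0,"tz":-0.5,"wx":0,"wy":0,"wz":0,"jaw":4},{"tx":0,"ty":0,"tz":-2,"wx":0,"wy":0,"wz":0,"jaw":4},{"tx":0,"ty":0,"tz":-4,"wx":0,"wy":0,"wz":0,"jaw":4},{"tx":0,"ty":0,"tz":-6.5,"wx":0,"wy":0,"wz":0,"jaw":4},{"tx":0,"ty":0,"tz":-9,"wx":0,"wy":0,"wz":0,"jaw":4},{"tx":0,"ty":0,"tz":-10.5,"wx":0,"wy":0,"wz":0,"jaw":4},{"tx":0,"ty":1,"tz":-11,"wx":0,"wy":0,"wz":0,"jaw":4},{"tx":0.2,"ty":4,"tz":-11,"wx":0,"wy":0,"wz":0,"jaw":4},{"tx":0.7,"ty":8,"tz":-11,"wx":0,"wy":0,"wz":0,"jaw":4},{"tx":1.2,"ty":12,"tz":-11,"wx":0,"wy":0,"wz":0,"jaw":4}]'

```text
t: 11.7
tool_pos: [554.9, -167.1, 208.3]
tcp_rot: [-3.141, -0.02, 0.002]
force: [0.3, 0.3, -1.2]
gripper_width: 45.9
grasp_force: 20.0
```

>>> carry_out --moves '[{"tx":0.5,"ty":4,"tz":0,"wx":0,"wy":0,"wz":0,"jaw":4},{"tx":1,"ty":8,"tz":0,"wx":0,"wy":0,"wz":0,"jaw":4},{"tx":1.4,"ty":11,"tz":0,"wx":0,"wy":0,"wz":0,"jaw":4},{"tx":1.6,"ty":12.3,"tz":0,"wx":0,"wy":0,"wz":0,"jaw":4},{"tx":1.6,"ty":12.3,"tz":1,"wx":0,"wy":0,"wz":0,"jaw":4},{"tx":1.6,"ty":12.3,"tz":4,"wx":0,"wy":0,"wz":0,"jaw":4},{"tx":1.6,"ty":12.3,"tz":7,"wx":0,"wy":0,"wz":0,"jaw":4},{"tx":1.6,"ty":12.3,"tz":9.5,"wx":0,"wy":0,"wz":0,"jaw":4},{"tx":1.6,"ty":12.3,"tz":10.8,"wx":0,"wy":0,"wz":0,"jaw":4},{"tx":1.6,"ty":12.3,"tz":11,"wx":0,"wy":0,"wz":0,"jaw":4}]'

```text
t: 12.7
tool_pos: [571.6, -286.6, 96.9]
tcp_rot: [-3.139, -0.02, 0.006]
force: [-0.5, 0.5, -2.1]
gripper_width: 45.7
grasp_force: 20.0
```

>>> carry_out --moves '[{"tx":0,"ty":0,"tz":0.1,"wx":0,"wy":0,"wz":0,"jaw":4},{"tx":0,"ty":0,"tz":0.1,"wx":0,"wy":0,"wz":0,"jaw":4},{"tx":0,"ty":0,"tz":0.1,"wx":0,"wy":0,"wz":0,"jaw":4}]'

```text
t: 13.0
tool_pos: [573.8, -288.7, 99.4]
tcp_rot: [3.141, 0.019, 0.003]
force: [-0.1, 0.4, -2.1]
gripper_width: 46.1
grasp_force: 20.0
```

Contact is expected near 94.5.

>>> carry_out --moves '[{"tx":0,"ty":0,"tz":0.2,"wx":0,"wy":0,"wz":0,"jaw":4},{"tx":0,"ty":0,"tz":0.35,"wx":0,"wy":0,"wz":0,"jaw":4},{"tx":0,"ty":0,"tz":0.42,"wx":0,"wy":0,"wz":0,"jaw":4},{"tx":0,"ty":0,"tz":0.48,"wx":0,"wy":0,"wz":0,"jaw":4},{"tx":0,"ty":0,"tz":0.48,"wx":0,"wy":0,"wz":0,"jaw":4}]'

```text
t: 13.5
tool_pos: [573.4, -288.6, 94.5]
tcp_rot: [3.141, 0.018, 0.001]
force: [-1.5, 0.7, 7.6]
gripper_width: 46.0
grasp_force: 20.0
```

>>> carry_out --moves '[{"tx":0,"ty":0,"tz":0,"wx":0,"wy":0,"wz":0,"jaw":5.2},{"tx":0,"ty":0,"tz":0,"wx":0,"wy":0,"wz":0,"jaw":7},{"tx":0,"ty":0,"tz":0,"wx":0,"wy":0,"wz":0,"jaw":9.19},{"tx":0,"ty":0,"tz":0,"wx":0,"wy":0,"wz":0,"jaw":9.19},{"tx":0,"ty":0,"tz":0,"wx":0,"wy":0,"wz":0,"jaw":9.19},{"tx":0,"ty":0,"tz":-2,"wx":0,"wy":0,"wz":0,"jaw":9.19},{"tx":0,"ty":0,"tz":-5,"wx":0,"wy":0,"wz":0,"jaw":9.19},{"tx":0,"ty":0,"tz":-8,"wx":0,"wy":0,"wz":0,"jaw":9.19},{"tx":0,"ty":0,"tz":-10,"wx":0,"wy":0,"wz":0,"jaw":9.19},{"tx":0,"ty":0,"tz":-10,"wx":0,"wy":0,"wz":0,"jaw":9.19}]'

```text
t: 14.5
tool_pos: [574.7, -289.3, 196.5]
tcp_rot: [3.139, 0.018, 0.007]
force: [-0.5, -1.5, 0.2]
gripper_width: 91.6
grasp_force: 0.0
```

>>> carry_out --moves '[{"tx":0,"ty":0,"tz":0,"wx":0,"wy":0,"wz":0,"jaw":9.19}]'

```text
t: 14.6
tool_pos: [572.9, -288.4, 193.0]
tcp_rot: [3.141, 0.019, 0.0]
force: [-1.0, 0.8, -0.4]
gripper_width: 92.1
grasp_force: 0.0
```

```bash
python3 -c "
from station import *
from h import *
s=sense();rows(s,(610.5,-36,120),.131+np.pi)
im=get_image('scene')['pixels'];cv2.imwrite('pics/s2.png',im[60:320,80:400,::-1])"
```

```text
t 14.6 shift cm [  4.06 -25.19   7.3 ] turn [-0.    -0.     1.452] q [-0.47  0.4   1.62 -0.    1.13  1.09] yaw -1.559 pos [ 572.9 -288.4  193. ] w 92.1 F [-1.   0.8 -0.4]
```

View pics/s2.png

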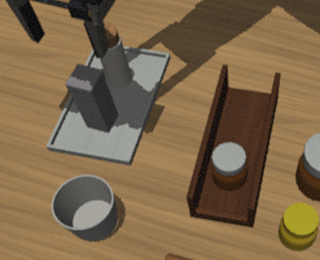

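>>> carry_out --moves '[{"tx":0,"ty":-2,"tz":0,"wx":0,"wy":0,"wz":-0.14,"jaw":9.19},{"tx":0.5,"ty":-5,"tz":0,"wx":0,"wy":0,"wz":-0.28,"jaw":9.19},{"tx":1,"ty":-8,"tz":0,"wx":0,"wy":0,"wz":-0.42,"jaw":9.19},{"tx":1.5,"ty":-11,"tz":0,"wx":0,"wy":0,"wz":-0.56,"jaw":9.19},{"tx":2,"ty":-14,"tz":0,"wx":0,"wy":0,"wz":-0.7,"jaw":9.19},{"tx":2.5,"ty":-17,"tz":0,"wx":0,"wy":0,"wz":-0.84,"jaw":9.19},{"tx":3,"ty":-20,"tz":0,"wx":0,"wy":0,"wz":-0.98,"jaw":9.19},{"tx":3.5,"ty":-22,"tz":0,"wx":0,"wy":0,"wz":-1.12,"jaw":9.19},{"tx":4,"ty":-24,"tz":0,"wx":0,"wy":0,"wz":-1.26,"jaw":9.19},{"tx":4.1,"ty":-25.2,"tz":0,"wx":0,"wy":0,"wz":-1.4,"jaw":9.19}]'

```text
t: 15.65
tool_pos: [610.5, -34.3, 191.4]
tcp_rot: [-2.382, -2.045, 0.003]
force: [0.3, -0.6, 0.2]
gripper_width: 92.4
grasp_force: 0.0
```

>>> carry_out --moves '[{"tx":0,"ty":0,"tz":2,"wx":0,"wy":0,"wz":-0.14,"jaw":9.19},{"tx":0,"ty":0,"tz":4,"wx":0,"wy":0,"wz":-0.28,"jaw":9.19},{"tx":0,"ty":0,"tz":6,"wx":0,"wy":0,"wz":-0.29,"jaw":9.19},{"tx":0,"ty":0,"tz":7,"wx":0,"wy":0,"wz":-0.29,"jaw":9.19},{"tx":0,"ty":0,"tz":7,"wx":0,"wy":0,"wz":-0.29,"jaw":9.19},{"tx":0,"ty":0,"tz":7,"wx":0,"wy":0,"wz":-0.29,"jaw":9.19}]'

```text
t: 16.25
tool_pos: [611.0, -36.0, 123.2]
tcp_rot: [-2.072, -2.361, 0.001]
force: [0.5, 0.1, -0.0]
gripper_width: 92.0
grasp_force: 0.0
```

```bash
python3 -c "
from station import *
from h import *
import pickle
s=sense();rows(s,(610.5,-36,21),.131)
w=get_image('wrist');pickle.dump(w,open('w5.pkl','wb'))
cv2.imwrite('pics/w5.png',crop(w['pixels'],0,0,640,480,1.25))
"
```

```text
t 16.25 shift cm [ 0.   -0.04 10.22] turn [-0.001 -0.    -0.001] q [-0.06  0.43  1.74  0.    0.97 -0.19] yaw 0.1303 pos [611.  -36.  123.2] w 92.0 F [ 0.5  0.1 -0. ]
```

View pics/w5.png

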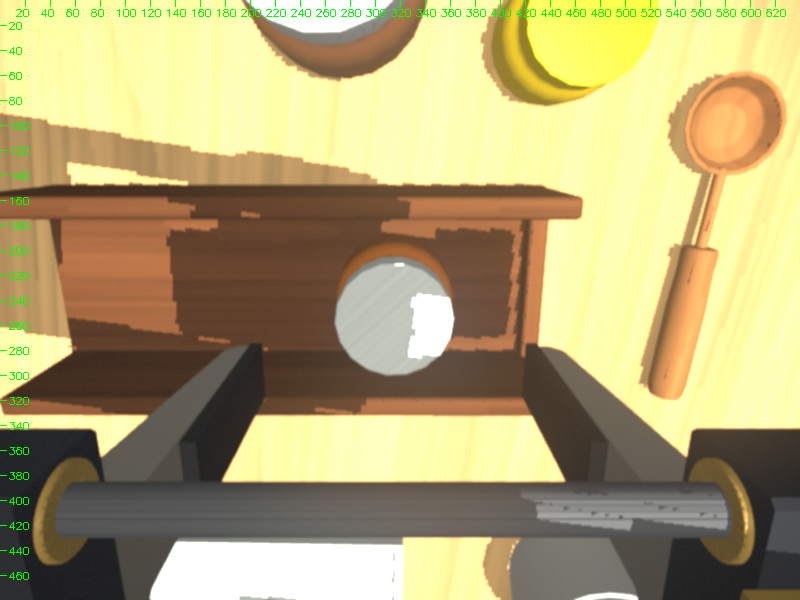

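```bash
python3 -c "
from h import *
import pickle
w=pickle.load(open('w5.pkl','rb'));print(ray(w,(394/1.25,317/1.25),74), ray(w,(392/1.25,347/1.25),130))
w=pickle.load(open('w4.pkl','rb'));print(ray(w,(394/1.25,342/1.25),130))"
```

```text
[611.02606746 -34.06245548  74.        ] [609.29826613 -26.18878146 130.        ]
[542.62420869 -47.41101474 130.        ]
```

>>> carry_out --moves '[{"tx":0.15,"ty":0,"tz":2,"wx":0,"wy":0,"wz":0,"jaw":9.19},{"tx":0.15,"ty":0,"tz":4,"wx":0,"wy":0,"wz":0,"jaw":9.19},{"tx":0.15,"ty":0,"tz":6,"wx":0,"wy":0,"wz":0,"jaw":9.19},{"tx":0.15,"ty":0,"tz":8,"wx":0,"wy":0,"wz":0,"jaw":9.19},{"tx":0.15,"ty":0,"tz":9.5,"wx":0,"wy":0,"wz":0,"jaw":9.19},{"tx":0.15,"ty":0,"tz":10.1,"wx":0,"wy":0,"wz":0,"jaw":9.19},{"tx":0.15,"ty":0,"tz":10.1,"wx":0,"wy":0,"wz":0,"jaw":9.19},{"tx":0.15,"ty":0,"tz":10.1,"wx":0,"wy":0,"wz":0,"jaw":7.5},{"tx":0.15,"ty":0,"tz":10.1,"wx":0,"wy":0,"wz":0,"jaw":6.2},{"tx":0.15,"ty":0,"tz":10.1,"wx":0,"wy":0,"wz":0,"jaw":5.5}]' --force 20

```text
t: 17.3
tool_pos: [611.4, -34.5, 23.2]
tcp_rot: [2.071, 2.361, 0.001]
force: [0.2, -0.1, -0.3]
gripper_width: 69.8
grasp_force: 0.0
```

>>> carry_out --moves '[{"tx":0,"ty":0,"tz":0,"wx":0,"wy":0,"wz":0,"jaw":5.5},{"tx":0,"ty":0,"tz":0,"wx":0,"wy":0,"wz":0,"jaw":5.5},{"tx":0,"ty":0,"tz":0,"wx":0,"wy":0,"wz":0,"jaw":5.5},{"tx":0,"ty":0,"tz":0,"wx":0,"wy":0,"wz":0,"jaw":5.5},{"tx":0,"ty":0,"tz":0,"wx":0,"wy":0,"wz":0,"jaw":5.5}]'

```text
t: 17.8
tool_pos: [611.1, -34.5, 22.8]
tcp_rot: [2.071, 2.362, 0.0]
force: [-1.8, -0.2, 5.9]
gripper_width: 59.3
grasp_force: 20.0
```

```bash
python3 -c "
from station import *
from h import *
s=sense();print(s['grasp_force']);rows(s,(477,271,155),.131)"
```

```text
20.000917038414627
t 17.8 shift cm [ 32.04  -9.3  -13.23] turn [0. 0. 0.] q [-0.06  0.57  1.79 -0.    0.78 -0.19] yaw 0.131 pos [611.1 -34.5  22.8] w 59.3 F [-1.8 -0.2  5.9]
```

>>> carry_out --moves '[{"tx":0,"ty":0,"tz":-0.5,"wx":0,"wy":0,"wz":0,"jaw":5.5},{"tx":0,"ty":0,"tz":-2,"wx":0,"wy":0,"wz":0,"jaw":5.5},{"tx":0,"ty":0,"tz":-4.5,"wx":0,"wy":0,"wz":0,"jaw":5.5},{"tx":0,"ty":0,"tz":-7.5,"wx":0,"wy":0,"wz":0,"jaw":5.5},{"tx":0,"ty":0,"tz":-10.5,"wx":0,"wy":0,"wz":0,"jaw":5.5},{"tx":0,"ty":0,"tz":-13.5,"wx":0,"wy":0,"wz":0,"jaw":5.5},{"tx":0,"ty":0,"tz":-16,"wx":0,"wy":0,"wz":0,"jaw":5.5},{"tx":0,"ty":0,"tz":-17.5,"wx":0,"wy":0,"wz":0,"jaw":5.5},{"tx":1,"ty":0,"tz":-18,"wx":0,"wy":0,"wz":0,"jaw":5.5},{"tx":4,"ty":-1,"tz":-18,"wx":0,"wy":0,"wz":0,"jaw":5.5}]'

```text
t: 18.8
tool_pos: [596.7, 3.2, 202.8]
tcp_rot: [2.073, 2.359, 0.001]
force: [-0.0, 1.1, -4.1]
gripper_width: 59.5
grasp_force: 20.0
```

>>> carry_out --moves '[{"tx":3,"ty":-1,"tz":0,"wx":0,"wy":0,"wz":0,"jaw":5.5},{"tx":6,"ty":-2,"tz":0,"wx":0,"wy":0,"wz":0,"jaw":5.5},{"tx":9,"ty":-3,"tz":0,"wx":0,"wy":0,"wz":0,"jaw":5.5},{"tx":12,"ty":-4,"tz":0,"wx":0,"wy":0,"wz":0,"jaw":5.5},{"tx":15,"ty":-5.5,"tz":0,"wx":0,"wy":0,"wz":0,"jaw":5.5},{"tx":17,"ty":-7,"tz":0,"wx":0,"wy":0,"wz":0,"jaw":5.5},{"tx":18,"ty":-8,"tz":0,"wx":0,"wy":0,"wz":0,"jaw":5.5},{"tx":18,"ty":-8.3,"tz":0,"wx":0,"wy":0,"wz":0,"jaw":5.5},{"tx":18,"ty":-8.3,"tz":0,"wx":0,"wy":0,"wz":0,"jaw":5.5},{"tx":18,"ty":-8.3,"tz":0,"wx":0,"wy":0,"wz":0,"jaw":5.5}]'

```text
t: 19.8
tool_pos: [490.5, 170.8, 202.3]
tcp_rot: [2.072, 2.361, 0.0]
force: [-0.0, 0.8, -2.9]
gripper_width: 59.2
grasp_force: 20.0
```

```bash
python3 -c "
from station import *
from h import *
import pickle
s=sense();rows(s,(477,271,155),.131)
w=get_image('wrist');pickle.dump(w,open('w6.pkl','wb'))
cv2.imwrite('pics/w6.png',crop(w['pixels'],0,0,640,480,1.25))
"
```

```text
t 19.8 shift cm [10.11 -0.04  4.73] turn [ 0.     0.    -0.001] q [ 0.33  0.2   1.87 -0.    1.07  0.2 ] yaw 0.1303 pos [490.5 170.8 202.3] w 59.2 F [-0.   0.8 -2.9]
```

View pics/w6.png

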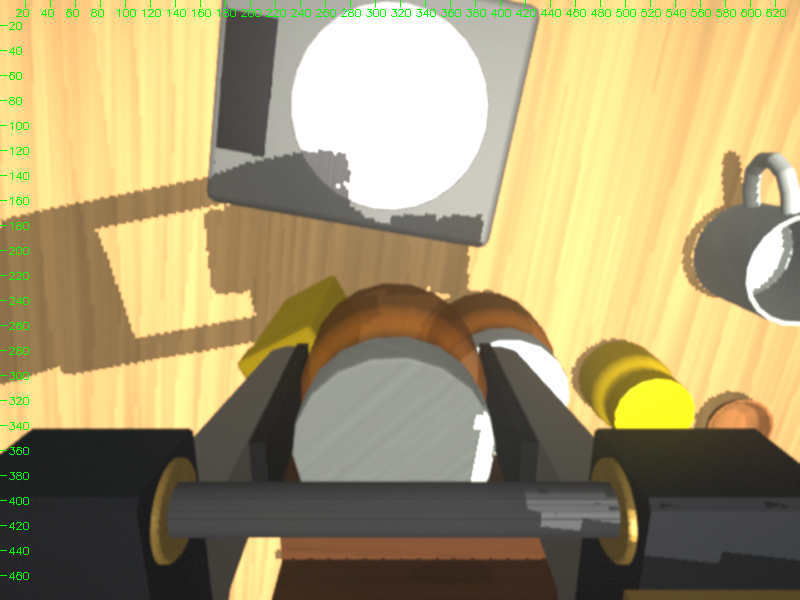

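```bash
python3 -c "
from h import *
import pickle
w=pickle.load(open('w6.pkl','rb'));g=lambda u,v:ray(w,(u/1.25,v/1.25),40).round(1)
print(g(389.5,105),g(291,105),g(488,105),g(390,0),g(390,210))"
```

```text
[475.6 268.2  40. ] [416.8 260.6  40. ] [534.4 275.8  40. ] [468.7 324.5  40. ] [483.9 205.9  40. ]
```

>>> carry_out --moves '[{"tx":1,"ty":0,"tz":0,"wx":0,"wy":0,"wz":0,"jaw":5.5},{"tx":4,"ty":-0.1,"tz":0,"wx":0,"wy":0,"wz":0,"jaw":5.5},{"tx":7,"ty":-0.2,"tz":0,"wx":0,"wy":0,"wz":0,"jaw":5.5},{"tx":9,"ty":-0.2,"tz":1,"wx":0,"wy":0,"wz":0,"jaw":5.5},{"tx":9.7,"ty":-0.2,"tz":4,"wx":0,"wy":0,"wz":0,"jaw":5.5},{"tx":9.7,"ty":-0.2,"tz":7.5,"wx":0,"wy":0,"wz":0,"jaw":5.5},{"tx":9.7,"ty":-0.2,"tz":10.5,"wx":0,"wy":0,"wz":0,"jaw":5.5},{"tx":9.7,"ty":-0.2,"tz":12.5,"wx":0,"wy":0,"wz":0,"jaw":5.5},{"tx":9.7,"ty":-0.2,"tz":13.5,"wx":0,"wy":0,"wz":0,"jaw":5.5},{"tx":9.7,"ty":-0.2,"tz":13.7,"wx":0,"wy":0,"wz":0,"jaw":5.5}]'

```text
t: 20.85
tool_pos: [475.0, 267.3, 64.4]
tcp_rot: [-2.071, -2.361, 0.002]
force: [-0.9, -0.1, -2.5]
gripper_width: 59.7
grasp_force: 20.0
```

>>> carry_out --moves '[{"tx":0,"ty":0,"tz":0,"wx":0,"wy":0,"wz":0,"jaw":5.5},{"tx":0,"ty":0,"tz":0,"wx":0,"wy":0,"wz":0,"jaw":5.5},{"tx":0,"ty":0,"tz":0,"wx":0,"wy":0,"wz":0,"jaw":5.5}]'

```text
t: 21.15
tool_pos: [476.0, 267.8, 66.5]
tcp_rot: [2.071, 2.361, 0.003]
force: [-1.1, -0.5, -2.7]
gripper_width: 59.5
grasp_force: 20.0
```

```bash
python3 -c "
from station import *
from h import *
s=sense();rows(s,(476,266.5,52.8),.131)
for n in('scene','side'):
    im=get_image(n)['pixels'];x,y=(420,120) if n=='scene' else (170,270)
    cv2.imwrite('pics/j_%s.png'%n,crop(im,x,y,x+180,y+170,2.2))
cv2.imwrite('pics/j.png',np.hstack([cv2.imread('pics/j_scene.png'),cv2.imread('pics/j_side.png')]))"
```

```text
t 21.15 shift cm [-0.13 -0.02  1.37] turn [ 0.002 -0.001 -0.   ] q [0.51 0.42 1.92 0.   0.8  0.38] yaw 0.1309 pos [476.  267.8  66.5] w 59.5 F [-1.1 -0.5 -2.7]
```

View pics/j.png

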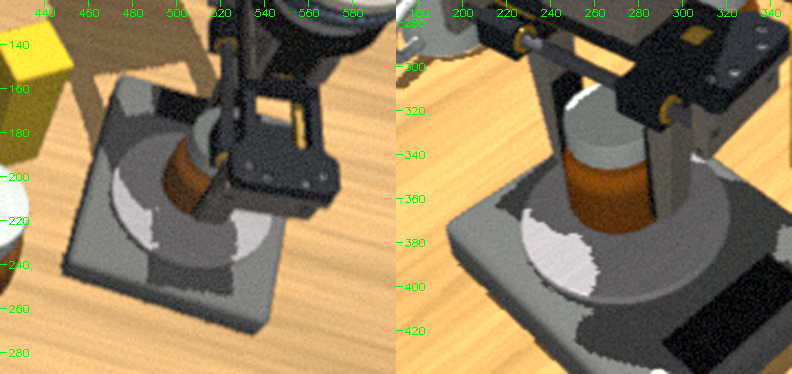

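>>> carry_out --moves '[{"tx":-0.1,"ty":0,"tz":0.4,"wx":0,"wy":0,"wz":0,"jaw":5.5},{"tx":-0.1,"ty":0,"tz":0.8,"wx":0,"wy":0,"wz":0,"jaw":5.5},{"tx":-0.1,"ty":0,"tz":1.1,"wx":0,"wy":0,"wz":0,"jaw":5.5},{"tx":-0.1,"ty":0,"tz":1.22,"wx":0,"wy":0,"wz":0,"jaw":5.5},{"tx":-0.1,"ty":0,"tz":1.28,"wx":0,"wy":0,"wz":0,"jaw":5.5},{"tx":-0.1,"ty":0,"tz":1.34,"wx":0,"wy":0,"wz":0,"jaw":5.5},{"tx":-0.1,"ty":0,"tz":1.34,"wx":0,"wy":0,"wz":0,"jaw":5.5},{"tx":-0.1,"ty":0,"tz":1.34,"wx":0,"wy":0,"wz":0,"jaw":5.5}]'

```text
t: 22.05
tool_pos: [475.0, 266.2, 52.7]
tcp_rot: [-2.071, -2.362, 0.001]
force: [-4.5, -2.9, 11.4]
gripper_width: 59.4
grasp_force: 20.0
```

>>> carry_out --moves '[{"tx":0,"ty":0,"tz":0,"wx":0,"wy":0,"wz":0,"jaw":6.4},{"tx":0,"ty":0,"tz":0,"wx":0,"wy":0,"wz":0,"jaw":7.5},{"tx":0,"ty":0,"tz":0,"wx":0,"wy":0,"wz":0,"jaw":9.19},{"tx":0,"ty":0,"tz":0,"wx":0,"wy":0,"wz":0,"jaw":9.19},{"tx":0,"ty":0,"tz":0,"wx":0,"wy":0,"wz":0,"jaw":9.19},{"tx":0,"ty":0,"tz":-2,"wx":0,"wy":0,"wz":0,"jaw":9.19},{"tx":0,"ty":0,"tz":-5,"wx":0,"wy":0,"wz":0,"jaw":9.19},{"tx":0,"ty":0,"tz":-9,"wx":0,"wy":0,"wz":0,"jaw":9.19},{"tx":0,"ty":0,"tz":-13,"wx":0,"wy":0,"wz":0,"jaw":9.19},{"tx":0,"ty":0,"tz":-15,"wx":0,"wy":0,"wz":0,"jaw":9.19}]'

```text
t: 23.05
tool_pos: [476.6, 267.1, 205.4]
tcp_rot: [2.07, 2.361, 0.006]
force: [0.1, 0.4, -0.1]
gripper_width: 92.0
grasp_force: 0.0
```

>>> carry_out --moves '[{"tx":-4,"ty":0,"tz":0,"wx":0,"wy":0,"wz":0.14,"jaw":9.19},{"tx":-8,"ty":0,"tz":0,"wx":0,"wy":0,"wz":0.28,"jaw":9.19},{"tx":-12,"ty":0,"tz":0,"wx":0,"wy":0,"wz":0.42,"jaw":9.19},{"tx":-16,"ty":0,"tz":0,"wx":0,"wy":0,"wz":0.56,"jaw":9.19},{"tx":-20,"ty":0,"tz":0,"wx":0,"wy":0,"wz":0.7,"jaw":9.19},{"tx":-24,"ty":0,"tz":0,"wx":0,"wy":0,"wz":0.84,"jaw":9.19},{"tx":-28,"ty":0,"tz":0,"wx":0,"wy":0,"wz":0.98,"jaw":9.19},{"tx":-32,"ty":0,"tz":0,"wx":0,"wy":0,"wz":1.12,"jaw":9.19},{"tx":-36,"ty":0,"tz":0,"wx":0,"wy":0,"wz":1.26,"jaw":9.19},{"tx":-40,"ty":0,"tz":0,"wx":0,"wy":0,"wz":1.4,"jaw":9.19}]'

```text
t: 24.05
tool_pos: [527.6, -131.9, 202.0]
tcp_rot: [3.107, 0.463, 0.0]
force: [0.7, 0.0, -0.4]
gripper_width: 91.8
grasp_force: 0.0
```

>>> carry_out --moves '[{"tx":0,"ty":0,"tz":0,"wx":0,"wy":0,"wz":0,"jaw":9.19},{"tx":0,"ty":0,"tz":0,"wx":0,"wy":0,"wz":0,"jaw":9.19}]'

```text
t: 24.25
tool_pos: [527.4, -130.6, 201.7]
tcp_rot: [-3.106, -0.471, 0.001]
force: [-1.0, 0.7, 0.6]
gripper_width: 91.9
grasp_force: 0.0
```

```bash
python3 -c "
from station import *
from h import *
s=sense();rows(s,(573.4,-288.6,190),-1.559)
w=get_image('side')['pixels'];cv2.imwrite('pics/d1.png',np.hstack([crop(w,150,150,550,450,1),crop(get_image('scene')['pixels'],100,60,500,360,1)]))"
```

```text
t 24.25 shift cm [-0.29 16.45  1.16] turn [-0.001  0.     0.289] q [-0.25  0.24  1.82  0.    1.08  1.02] yaw -1.2695 pos [ 527.4 -130.6  201.7] w 91.9 F [-1.   0.7  0.6]
```

View pics/d1.png

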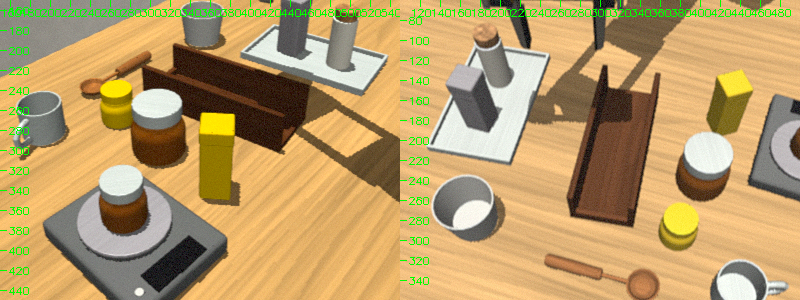

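>>> carry_out --moves '[{"tx":0,"ty":3,"tz":0,"wx":0,"wy":0,"wz":0.1,"jaw":9.19},{"tx":0,"ty":7,"tz":0,"wx":0,"wy":0,"wz":0.2,"jaw":9.19},{"tx":-0.1,"ty":11,"tz":0,"wx":0,"wy":0,"wz":0.289,"jaw":9.19},{"tx":-0.2,"ty":14,"tz":0,"wx":0,"wy":0,"wz":0.289,"jaw":9.19},{"tx":-0.3,"ty":16,"tz":0.5,"wx":0,"wy":0,"wz":0.289,"jaw":9.19},{"tx":-0.3,"ty":16.4,"tz":1.2,"wx":0,"wy":0,"wz":0.289,"jaw":9.19},{"tx":-0.3,"ty":16.4,"tz":1.2,"wx":0,"wy":0,"wz":0.289,"jaw":9.19},{"tx":-0.3,"ty":16.4,"tz":1.2,"wx":0,"wy":0,"wz":0.289,"jaw":9.19},{"tx":-0.3,"ty":16.4,"tz":1.2,"wx":0,"wy":0,"wz":0.289,"jaw":9.19}]'

```text
t: 25.25
tool_pos: [573.4, -286.3, 190.1]
tcp_rot: [-3.141, -0.022, 0.0]
force: [0.2, -0.1, 0.0]
gripper_width: 92.2
grasp_force: 0.0
```

```bash
python3 -c "
from station import *
from h import *
s=sense();rows(s,(573.4,-288.6,94.5),-1.559)"
```

```text
t 25.25 shift cm [-0.    0.24  9.56] turn [-0.     0.     0.002] q [-0.47  0.4   1.62  0.    1.12  1.09] yaw -1.5566 pos [ 573.4 -286.3  190.1] w 92.2 F [ 0.2 -0.1  0. ]
```

>>> carry_out --moves '[{"tx":0,"ty":0.24,"tz":2,"wx":0,"wy":0,"wz":0.002,"jaw":9.19},{"tx":0,"ty":0.24,"tz":5,"wx":0,"wy":0,"wz":0.002,"jaw":9.19},{"tx":0,"ty":0.24,"tz":8,"wx":0,"wy":0,"wz":0.002,"jaw":9.19},{"tx":0,"ty":0.24,"tz":9.3,"wx":0,"wy":0,"wz":0.002,"jaw":9.19},{"tx":0,"ty":0.24,"tz":9.5,"wx":0,"wy":0,"wz":0.002,"jaw":9.19},{"tx":0,"ty":0.24,"tz":9.5,"wx":0,"wy":0,"wz":0.002,"jaw":9.19},{"tx":0,"ty":0.24,"tz":9.5,"wx":0,"wy":0,"wz":0.002,"jaw":9.19}]'

```text
t: 25.95
tool_pos: [574.6, -290.4, 96.6]
tcp_rot: [3.14, 0.017, 0.003]
force: [0.4, -0.5, -0.1]
gripper_width: 92.0
grasp_force: 0.0
```

```bash
python3 -c "
from station import *
from h import *
s=sense();rows(s,(573.4,-288.6,94.5),-1.559)"
```

```text
t 25.95 shift cm [-0.12 -0.18  0.21] turn [ 0.001 -0.002 -0.001] q [-0.47  0.51  1.69 -0.    0.95  1.09] yaw -1.5598 pos [ 574.6 -290.4   96.6] w 92.0 F [ 0.4 -0.5 -0.1]
```

>>> carry_out --moves '[{"tx":0,"ty":0,"tz":0,"wx":0,"wy":0,"wz":0,"jaw":9.19},{"tx":0,"ty":0,"tz":0,"wx":0,"wy":0,"wz":0,"jaw":9.19},{"tx":0,"ty":0,"tz":0,"wx":0,"wy":0,"wz":0,"jaw":9.19}]'

```text
t: 26.25
tool_pos: [573.8, -290.2, 95.6]
tcp_rot: [3.141, 0.017, 0.001]
force: [-0.7, 0.5, -0.0]
gripper_width: 91.8
grasp_force: 0.0
```

```bash
python3 -c "
from station import *
from h import *
s=sense();rows(s,(573.4,-288.6,94.7),-1.559)"
```

```text
t 26.25 shift cm [-0.04 -0.16  0.09] turn [ 0.    -0.001 -0.001] q [-0.47  0.51  1.69  0.    0.95  1.09] yaw -1.5601 pos [ 573.8 -290.2   95.6] w 91.8 F [-0.7  0.5 -0. ]
```

>>> carry_out --moves '[{"tx":-0.04,"ty":-0.16,"tz":0.08,"wx":0,"wy":0,"wz":0,"jaw":9.19},{"tx":-0.04,"ty":-0.16,"tz":0.08,"wx":0,"wy":0,"wz":0,"jaw":7},{"tx":-0.04,"ty":-0.16,"tz":0.08,"wx":0,"wy":0,"wz":0,"jaw":5.2},{"tx":-0.04,"ty":-0.16,"tz":0.08,"wx":0,"wy":0,"wz":0,"jaw":4},{"tx":-0.04,"ty":-0.16,"tz":0.08,"wx":0,"wy":0,"wz":0,"jaw":4},{"tx":-0.04,"ty":-0.16,"tz":0.08,"wx":0,"wy":0,"wz":0,"jaw":4},{"tx":-0.04,"ty":-0.16,"tz":0.08,"wx":0,"wy":0,"wz":0,"jaw":4},{"tx":-0.04,"ty":-0.16,"tz":0.08,"wx":0,"wy":0,"wz":0,"jaw":4},{"tx":-0.04,"ty":-0.16,"tz":0.08,"wx":0,"wy":0,"wz":0,"jaw":4},{"tx":-0.04,"ty":-0.16,"tz":0.08,"wx":0,"wy":0,"wz":0,"jaw":4}]'

```text
t: 27.25
tool_pos: [573.1, -288.5, 94.1]
tcp_rot: [-3.142, -0.017, 0.0]
force: [1.0, 0.3, -0.5]
gripper_width: 45.8
grasp_force: 20.0
```

```bash
python3 -c "
from station import *
from h import *
s=sense();print(s['grasp_force']);rows(s,(542.4,-45.8,210),-1.559)"
```

```text
19.996824860572815
t 27.25 shift cm [ -2.81 -24.3  -11.59] turn [-0.     0.    -0.001] q [-0.47  0.51  1.69  0.    0.94  1.09] yaw -1.56 pos [ 573.1 -288.5   94.1] w 45.8 F [ 1.   0.3 -0.5]
```

>>> carry_out --moves '[{"tx":0,"ty":0,"tz":-0.5,"wx":0,"wy":0,"wz":0,"jaw":4},{"tx":0,"ty":0,"tz":-2,"wx":0,"wy":0,"wz":0,"jaw":4},{"tx":0,"ty":0,"tz":-4.5,"wx":0,"wy":0,"wz":0,"jaw":4},{"tx":0,"ty":0,"tz":-7,"wx":0,"wy":0,"wz":0,"jaw":4},{"tx":0,"ty":0,"tz":-9.5,"wx":0,"wy":0,"wz":0,"jaw":4},{"tx":0,"ty":0,"tz":-11,"wx":0,"wy":0,"wz":0,"jaw":4},{"tx":0,"ty":-1,"tz":-11.5,"wx":0,"wy":0,"wz":0,"jaw":4},{"tx":-0.3,"ty":-4,"tz":-11.5,"wx":0,"wy":0,"wz":0,"jaw":4},{"tx":-0.7,"ty":-8,"tz":-11.5,"wx":0,"wy":0,"wz":0,"jaw":4},{"tx":-1.2,"ty":-12,"tz":-11.5,"wx":0,"wy":0,"wz":0,"jaw":4}]'

```text
t: 28.25
tool_pos: [558.8, -166.8, 208.3]
tcp_rot: [-3.141, -0.015, 0.002]
force: [-0.1, 0.3, -1.9]
gripper_width: 45.8
grasp_force: 20.0
```

>>> carry_out --moves '[{"tx":-0.5,"ty":-4,"tz":0,"wx":0,"wy":0,"wz":0,"jaw":4},{"tx":-1,"ty":-8,"tz":0,"wx":0,"wy":0,"wz":0,"jaw":4},{"tx":-1.4,"ty":-11,"tz":0,"wx":0,"wy":0,"wz":0,"jaw":4},{"tx":-1.6,"ty":-12.3,"tz":0,"wx":0,"wy":0,"wz":0,"jaw":4},{"tx":-1.6,"ty":-12.3,"tz":0,"wx":0,"wy":0,"wz":0,"jaw":4},{"tx":-1.6,"ty":-12.3,"tz":0,"wx":0,"wy":0,"wz":0,"jaw":4},{"tx":-1.6,"ty":-12.3,"tz":2,"wx":0,"wy":0,"wz":0,"jaw":4},{"tx":-1.6,"ty":-12.3,"tz":4,"wx":0,"wy":0,"wz":0,"jaw":4},{"tx":-1.6,"ty":-12.3,"tz":5,"wx":0,"wy":0,"wz":0,"jaw":4},{"tx":-1.6,"ty":-12.3,"tz":5,"wx":0,"wy":0,"wz":0,"jaw":4}]'

```text
t: 29.25
tool_pos: [541.6, -46.7, 157.7]
tcp_rot: [-3.141, -0.015, 0.005]
force: [0.2, 0.2, -1.0]
gripper_width: 45.7
grasp_force: 20.0
```

```bash
python3 -c "
from station import *
from h import *
s=sense();print(s['grasp_force']);rows(s,(542.2,-45.8,101),-1.559)"
```

```text
19.996654093265533
t 29.25 shift cm [ 0.08 -0.08  5.67] turn [-0.     0.003 -0.002] q [-0.09  0.29  1.86 -0.    0.99  1.47] yaw -1.5612 pos [541.6 -46.7 157.7] w 45.7 F [ 0.2  0.2 -1. ]
```

>>> carry_out --moves '[{"tx":0,"ty":-0.05,"tz":1,"wx":0,"wy":0,"wz":-0.001,"jaw":4},{"tx":0,"ty":-0.05,"tz":2.5,"wx":0,"wy":0,"wz":-0.001,"jaw":4},{"tx":0,"ty":-0.05,"tz":4,"wx":0,"wy":0,"wz":-0.001,"jaw":4},{"tx":0,"ty":-0.05,"tz":5,"wx":0,"wy":0,"wz":-0.001,"jaw":4},{"tx":0,"ty":-0.05,"tz":5.3,"wx":0,"wy":0,"wz":-0.001,"jaw":4},{"tx":0,"ty":-0.05,"tz":5.3,"wx":0,"wy":0,"wz":-0.001,"jaw":4},{"tx":0,"ty":-0.05,"tz":5.3,"wx":0,"wy":0,"wz":-0.001,"jaw":4},{"tx":0,"ty":-0.05,"tz":5.3,"wx":0,"wy":0,"wz":-0.001,"jaw":4},{"tx":0,"ty":-0.05,"tz":5.3,"wx":0,"wy":0,"wz":-0.001,"jaw":4}]'

```text
t: 30.15
tool_pos: [542.9, -45.3, 106.7]
tcp_rot: [3.141, 0.019, 0.001]
force: [0.2, 0.5, -0.9]
gripper_width: 45.8
grasp_force: 20.0
```

```bash
python3 -c "
from station import *
from h import *
s=sense();print(s['grasp_force']);rows(s,(542.1,-45.8,99),-1.559)"
```

```text
19.996562004089355
t 30.15 shift cm [-0.08  0.05  0.77] turn [ 0.    -0.001 -0.   ] q [-0.09  0.36  1.9  -0.    0.88  1.47] yaw -1.559 pos [542.9 -45.3 106.7] w 45.8 F [ 0.2  0.5 -0.9]
```

>>> carry_out --moves '[{"tx":-0.07,"ty":0.05,"tz":0.3,"wx":0,"wy":0,"wz":0,"jaw":4},{"tx":-0.07,"ty":0.05,"tz":0.5,"wx":0,"wy":0,"wz":0,"jaw":4},{"tx":-0.07,"ty":0.05,"tz":0.65,"wx":0,"wy":0,"wz":0,"jaw":4},{"tx":-0.07,"ty":0.05,"tz":0.72,"wx":0,"wy":0,"wz":0,"jaw":4},{"tx":-0.07,"ty":0.05,"tz":0.77,"wx":0,"wy":0,"wz":0,"jaw":4},{"tx":-0.07,"ty":0.05,"tz":0.77,"wx":0,"wy":0,"wz":0,"jaw":4},{"tx":-0.07,"ty":0.05,"tz":0.77,"wx":0,"wy":0,"wz":0,"jaw":4}]'

```text
t: 30.85
tool_pos: [541.9, -45.8, 99.1]
tcp_rot: [3.141, 0.019, 0.0]
force: [-2.4, -0.8, 6.3]
gripper_width: 46.0
grasp_force: 20.0
```

>>> carry_out --moves '[{"tx":0,"ty":0,"tz":0,"wx":0,"wy":0,"wz":0,"jaw":5.2},{"tx":0,"ty":0,"tz":0,"wx":0,"wy":0,"wz":0,"jaw":7},{"tx":0,"ty":0,"tz":0,"wx":0,"wy":0,"wz":0,"jaw":9.19},{"tx":0,"ty":0,"tz":0,"wx":0,"wy":0,"wz":0,"jaw":9.19},{"tx":0,"ty":0,"tz":0,"wx":0,"wy":0,"wz":0,"jaw":9.19},{"tx":0,"ty":0,"tz":-2,"wx":0,"wy":0,"wz":0,"jaw":9.19},{"tx":0,"ty":0,"tz":-5,"wx":0,"wy":0,"wz":0,"jaw":9.19},{"tx":0,"ty":0,"tz":-8,"wx":0,"wy":0,"wz":0,"jaw":9.19},{"tx":0,"ty":0,"tz":-9.5,"wx":0,"wy":0,"wz":0,"jaw":9.19},{"tx":0,"ty":0,"tz":-9.5,"wx":0,"wy":0,"wz":0,"jaw":9.19}]'

```text
t: 31.85
tool_pos: [543.3, -45.9, 195.7]
tcp_rot: [3.141, 0.019, 0.007]
force: [0.8, -0.4, 0.3]
gripper_width: 92.1
grasp_force: 0.0
```

```bash
python3 -c "
from station import *
from h import *
s=sense();rows(s,(474.5,-300.7,185),-1.439)"
```

```text
t 31.85 shift cm [-7.19 25.4   1.05] turn [ 0.001 -0.004 -0.12 ] q [-0.09  0.25  1.83  0.    1.06  1.47] yaw -1.559 pos [543.3 -45.9 195.7] w 92.1 F [ 0.8 -0.4  0.3]
```

>>> carry_out --moves '[{"tx":-1,"ty":3,"tz":0,"wx":0,"wy":0,"wz":-0.04,"jaw":9.19},{"tx":-2,"ty":7,"tz":0,"wx":0,"wy":0,"wz":-0.08,"jaw":9.19},{"tx":-3,"ty":11,"tz":0,"wx":0,"wy":0,"wz":-0.12,"jaw":9.19},{"tx":-4,"ty":15,"tz":0,"wx":0,"wy":0,"wz":-0.12,"jaw":9.19},{"tx":-5.2,"ty":19,"tz":0,"wx":0,"wy":0,"wz":-0.12,"jaw":9.19},{"tx":-6.4,"ty":23,"tz":0,"wx":0,"wy":0,"wz":-0.12,"jaw":9.19},{"tx":-7,"ty":25,"tz":0.5,"wx":0,"wy":0,"wz":-0.12,"jaw":9.19},{"tx":-7.1,"ty":25.4,"tz":2,"wx":0,"wy":0,"wz":-0.12,"jaw":9.19},{"tx":-7.1,"ty":25.4,"tz":3,"wx":0,"wy":0,"wz":-0.12,"jaw":9.19},{"tx":-7.1,"ty":25.4,"tz":3,"wx":0,"wy":0,"wz":-0.12,"jaw":9.19}]'

```text
t: 32.85
tool_pos: [472.6, -298.8, 160.7]
tcp_rot: [-3.132, -0.207, 0.006]
force: [0.2, -0.1, 0.4]
gripper_width: 92.0
grasp_force: 0.0
```

>>> carry_out --moves '[{"tx":0,"ty":0,"tz":0,"wx":0,"wy":0,"wz":0,"jaw":9.19},{"tx":0,"ty":0,"tz":0,"wx":0,"wy":0,"wz":0,"jaw":9.19},{"tx":0,"ty":0,"tz":0,"wx":0,"wy":0,"wz":0,"jaw":9.19}]'

```text
t: 33.15
tool_pos: [474.4, -300.1, 163.9]
tcp_rot: [3.134, 0.208, 0.001]
force: [1.0, -0.5, 0.4]
gripper_width: 91.9
grasp_force: 0.0
```

```bash
python3 -c "
from station import *
from h import *
s=sense();rows(s,(474.5,-300.7,72.3),-1.439)"
```

```text
t 33.15 shift cm [-0.    0.05  9.16] turn [ 0.    -0.001  0.001] q [-0.57  0.31  1.82  0.    1.01  0.87] yaw -1.438 pos [ 474.4 -300.1  163.9] w 91.9 F [ 1.  -0.5  0.4]
```

>>> carry_out --moves '[{"tx":0,"ty":0.05,"tz":2,"wx":0,"wy":0,"wz":0,"jaw":9.19},{"tx":0,"ty":0.05,"tz":5,"wx":0,"wy":0,"wz":0,"jaw":9.19},{"tx":0,"ty":0.05,"tz":7.5,"wx":0,"wy":0,"wz":0,"jaw":9.19},{"tx":0,"ty":0.05,"tz":8.8,"wx":0,"wy":0,"wz":0,"jaw":9.19},{"tx":0,"ty":0.05,"tz":9.1,"wx":0,"wy":0,"wz":0,"jaw":9.19},{"tx":0,"ty":0.05,"tz":9.1,"wx":0,"wy":0,"wz":0,"jaw":9.19},{"tx":0,"ty":0.05,"tz":9.1,"wx":0,"wy":0,"wz":0,"jaw":9.19},{"tx":0,"ty":0.05,"tz":9.1,"wx":0,"wy":0,"wz":0,"jaw":9.19},{"tx":0,"ty":0.05,"tz":9.1,"wx":0,"wy":0,"wz":0,"jaw":9.19}]'

```text
t: 34.05
tool_pos: [474.4, -301.4, 73.3]
tcp_rot: [3.134, 0.207, 0.002]
force: [-1.1, 0.0, 0.8]
gripper_width: 92.0
grasp_force: 0.0
```

```bash
python3 -c "
from station import *
from h import *
s=sense();rows(s,(474.5,-300.7,72.3),-1.439)"
```

```text
t 34.05 shift cm [ 0.02 -0.07  0.1 ] turn [ 0.001 -0.001 -0.   ] q [-0.57  0.43  1.88  0.    0.83  0.87] yaw -1.439 pos [ 474.4 -301.4   73.3] w 92.0 F [-1.1  0.   0.8]
```

>>> carry_out --moves '[{"tx":0,"ty":-0.06,"tz":0.08,"wx":0,"wy":0,"wz":0,"jaw":9.19},{"tx":0,"ty":-0.06,"tz":0.08,"wx":0,"wy":0,"wz":0,"jaw":7},{"tx":0,"ty":-0.06,"tz":0.08,"wx":0,"wy":0,"wz":0,"jaw":5.2},{"tx":0,"ty":-0.06,"tz":0.08,"wx":0,"wy":0,"wz":0,"jaw":4},{"tx":0,"ty":-0.06,"tz":0.08,"wx":0,"wy":0,"wz":0,"jaw":4},{"tx":0,"ty":-0.06,"tz":0.08,"wx":0,"wy":0,"wz":0,"jaw":4},{"tx":0,"ty":-0.06,"tz":0.08,"wx":0,"wy":0,"wz":0,"jaw":4},{"tx":0,"ty":-0.06,"tz":0.08,"wx":0,"wy":0,"wz":0,"jaw":4},{"tx":0,"ty":-0.06,"tz":0.08,"wx":0,"wy":0,"wz":0,"jaw":4},{"tx":0,"ty":-0.06,"tz":0.08,"wx":0,"wy":0,"wz":0,"jaw":4}]'

```text
t: 35.05
tool_pos: [473.8, -300.6, 71.6]
tcp_rot: [3.135, 0.207, 0.0]
force: [0.3, -1.3, -0.4]
gripper_width: 45.7
grasp_force: 20.0
```

```bash
python3 -c "
from station import *
from h import *
s=sense();print(s['grasp_force']);rows(s,(467,-46.2,187),-1.439)"
```

```text
19.998349385568872
t 35.05 shift cm [  2.67 -25.31 -11.54] turn [ 0. -0.  0.] q [-0.57  0.43  1.89 -0.    0.82  0.87] yaw -1.439 pos [ 473.8 -300.6   71.6] w 45.7 F [ 0.3 -1.3 -0.4]
```

>>> carry_out --moves '[{"tx":0,"ty":0,"tz":-0.5,"wx":0,"wy":0,"wz":0,"jaw":4},{"tx":0,"ty":0,"tz":-2,"wx":0,"wy":0,"wz":0,"jaw":4},{"tx":0,"ty":0,"tz":-4.5,"wx":0,"wy":0,"wz":0,"jaw":4},{"tx":0,"ty":0,"tz":-7,"wx":0,"wy":0,"wz":0,"jaw":4},{"tx":0,"ty":0,"tz":-9.5,"wx":0,"wy":0,"wz":0,"jaw":4},{"tx":0,"ty":0,"tz":-11,"wx":0,"wy":0,"wz":0,"jaw":4},{"tx":0,"ty":-1,"tz":-11.5,"wx":0,"wy":0,"wz":0,"jaw":4},{"tx":0.3,"ty":-4,"tz":-11.5,"wx":0,"wy":0,"wz":0,"jaw":4},{"tx":0.7,"ty":-8,"tz":-11.5,"wx":0,"wy":0,"wz":0,"jaw":4},{"tx":1.2,"ty":-12,"tz":-11.5,"wx":0,"wy":0,"wz":0,"jaw":4}]'

```text
t: 36.05
tool_pos: [468.6, -178.0, 185.8]
tcp_rot: [-3.134, -0.205, 0.002]
force: [-0.5, 0.4, -2.7]
gripper_width: 45.7
grasp_force: 20.0
```

>>> carry_out --moves '[{"tx":0.5,"ty":-4,"tz":0,"wx":0,"wy":0,"wz":0,"jaw":4},{"tx":1,"ty":-8,"tz":0,"wx":0,"wy":0,"wz":0,"jaw":4},{"tx":1.2,"ty":-11,"tz":0,"wx":0,"wy":0,"wz":0,"jaw":4},{"tx":1.4,"ty":-12.8,"tz":0,"wx":0,"wy":0,"wz":0,"jaw":4},{"tx":1.4,"ty":-13.3,"tz":0,"wx":0,"wy":0,"wz":0,"jaw":4},{"tx":1.4,"ty":-13.3,"tz":0,"wx":0,"wy":0,"wz":0,"jaw":4},{"tx":1.4,"ty":-13.3,"tz":0,"wx":0,"wy":0,"wz":0,"jaw":4},{"tx":1.4,"ty":-13.3,"tz":0,"wx":0,"wy":0,"wz":0,"jaw":4},{"tx":1.4,"ty":-13.3,"tz":0,"wx":0,"wy":0,"wz":0,"jaw":4}]'

```text
t: 36.95
tool_pos: [466.3, -47.0, 186.6]
tcp_rot: [3.135, 0.205, -0.0]
force: [0.7, 0.4, -2.8]
gripper_width: 45.3
grasp_force: 20.0
```

```bash
python3 -c "
from station import *
from h import *
s=sense();print(s['grasp_force']);rows(s,(466.6,-46.2,85),-1.439)"
```

```text
19.996136241825297
t 36.95 shift cm [ 0.04 -0.08 10.16] turn [ 0.     0.    -0.001] q [-0.1   0.14  1.99 -0.    1.02  1.34] yaw -1.4402 pos [466.3 -47.  186.6] w 45.3 F [ 0.7  0.4 -2.8]
```

>>> carry_out --moves '[{"tx":0.03,"ty":-0.07,"tz":1.5,"wx":0,"wy":0,"wz":0,"jaw":4},{"tx":0.03,"ty":-0.07,"tz":4,"wx":0,"wy":0,"wz":0,"jaw":4},{"tx":0.03,"ty":-0.07,"tz":6.5,"wx":0,"wy":0,"wz":0,"jaw":4},{"tx":0.03,"ty":-0.07,"tz":8.5,"wx":0,"wy":0,"wz":0,"jaw":4},{"tx":0.03,"ty":-0.07,"tz":9.8,"wx":0,"wy":0,"wz":0,"jaw":4},{"tx":0.03,"ty":-0.07,"tz":10.1,"wx":0,"wy":0,"wz":0,"jaw":4},{"tx":0.03,"ty":-0.07,"tz":10.1,"wx":0,"wy":0,"wz":0,"jaw":4},{"tx":0.03,"ty":-0.07,"tz":10.1,"wx":0,"wy":0,"wz":0,"jaw":4},{"tx":0.03,"ty":-0.07,"tz":10.1,"wx":0,"wy":0,"wz":0,"jaw":4},{"tx":0.03,"ty":-0.07,"tz":10.1,"wx":0,"wy":0,"wz":0,"jaw":4}]'

```text
t: 37.95
tool_pos: [467.0, -45.6, 86.3]
tcp_rot: [3.135, 0.207, 0.002]
force: [1.1, 1.1, -2.8]
gripper_width: 45.3
grasp_force: 20.0
```

```bash
python3 -c "
from station import *
from h import *
s=sense();print(s['grasp_force']);rows(s,(466.6,-46.2,76.5),-1.439)"
```

```text
19.996116261463612
t 37.95 shift cm [-0.05  0.05  0.98] turn [ 0.    -0.001 -0.   ] q [-0.1   0.29  2.07 -0.    0.78  1.34] yaw -1.439 pos [467.  -45.6  86.3] w 45.3 F [ 1.1  1.1 -2.8]
```

>>> carry_out --moves '[{"tx":-0.04,"ty":0.05,"tz":0.4,"wx":0,"wy":0,"wz":0,"jaw":4},{"tx":-0.04,"ty":0.05,"tz":0.7,"wx":0,"wy":0,"wz":0,"jaw":4},{"tx":-0.04,"ty":0.05,"tz":0.85,"wx":0,"wy":0,"wz":0,"jaw":4},{"tx":-0.04,"ty":0.05,"tz":0.92,"wx":0,"wy":0,"wz":0,"jaw":4},{"tx":-0.04,"ty":0.05,"tz":0.97,"wx":0,"wy":0,"wz":0,"jaw":4},{"tx":-0.04,"ty":0.05,"tz":0.97,"wx":0,"wy":0,"wz":0,"jaw":4},{"tx":-0.04,"ty":0.05,"tz":0.97,"wx":0,"wy":0,"wz":0,"jaw":4}]'

```text
t: 38.65
tool_pos: [466.3, -46.1, 76.6]
tcp_rot: [-3.135, -0.207, -0.0]
force: [-3.6, 0.5, 8.8]
gripper_width: 45.3
grasp_force: 20.0
```

Contact. Release, rise, and retreat towards the start so the cameras see clearly.

>>> carry_out --moves '[{"tx":0,"ty":0,"tz":0,"wx":0,"wy":0,"wz":0,"jaw":5.2},{"tx":0,"ty":0,"tz":0,"wx":0,"wy":0,"wz":0,"jaw":7},{"tx":0,"ty":0,"tz":0,"wx":0,"wy":0,"wz":0,"jaw":9.19},{"tx":0,"ty":0,"tz":0,"wx":0,"wy":0,"wz":0,"jaw":9.19},{"tx":0,"ty":0,"tz":0,"wx":0,"wy":0,"wz":0,"jaw":9.19},{"tx":0,"ty":0,"tz":-2,"wx":0,"wy":0,"wz":0,"jaw":9.19},{"tx":0,"ty":0,"tz":-5,"wx":0,"wy":0,"wz":0,"jaw":9.19},{"tx":0,"ty":0,"tz":-9,"wx":0,"wy":0,"wz":0,"jaw":9.19},{"tx":0,"ty":0,"tz":-13,"wx":0,"wy":0,"wz":0,"jaw":9.19},{"tx":0,"ty":0,"tz":-15,"wx":0,"wy":0,"wz":0,"jaw":9.19}]'

```text
t: 39.65
tool_pos: [467.4, -46.2, 229.2]
tcp_rot: [3.134, 0.207, 0.006]
force: [0.3, -0.0, -0.7]
gripper_width: 91.6
grasp_force: 0.0
```

>>> carry_out --moves '[{"tx":-1,"ty":4,"tz":-1,"wx":0,"wy":0,"wz":0,"jaw":9.19},{"tx":-2,"ty":8,"tz":-1,"wx":0,"wy":0,"wz":0,"jaw":9.19},{"tx":-3,"ty":12,"tz":-1,"wx":0,"wy":0,"wz":0,"jaw":9.19},{"tx":-4,"ty":16,"tz":-1,"wx":0,"wy":0,"wz":0,"jaw":9.19},{"tx":-5,"ty":20,"tz":-1,"wx":0,"wy":0,"wz":0,"jaw":9.19},{"tx":-6,"ty":24,"tz":-1,"wx":0,"wy":0,"wz":0,"jaw":9.19},{"tx":-7,"ty":28,"tz":-1,"wx":0,"wy":0,"wz":0,"jaw":9.19},{"tx":-8,"ty":32,"tz":-1,"wx":0,"wy":0,"wz":0,"jaw":9.19},{"tx":-9,"ty":36,"tz":-1,"wx":0,"wy":0,"wz":0,"jaw":9.19},{"tx":-9,"ty":40,"tz":-1,"wx":0,"wy":0,"wz":0,"jaw":9.19}]'

```text
t: 40.65
tool_pos: [428.3, -456.2, 235.8]
tcp_rot: [-3.135, -0.205, 0.001]
force: [0.5, 0.7, -0.1]
gripper_width: 91.6
grasp_force: 0.0
```

Run:
```python
from station import *
from h import *
import pickle
C=pickle.load(open("c0.pkl","rb"));print(sense()["t"],sense()["tool_pos"])
N={n:get_image(n) for n in C}
# template shift of each top between first and present pictures, sub-pixel (upsampled 8x)
def shift(a,b,x0,y0,x1,y1,m=8,k=8):
    up=lambda i:cv2.resize(i,None,fx=k,fy=k,interpolation=cv2.INTER_CUBIC)
    r=cv2.matchTemplate(up(b[y0-m:y1+m,x0-m:x1+m]),up(a[y0:y1,x0:x1]),cv2.TM_CCOEFF_NORMED)
    _,v,_,l=cv2.minMaxLoc(r);return np.array(l)/k-m,round(v,3)
for n,obj in(("scene",dict(pot=(314,110,346,145),tin=(296,143,336,190))),("side",dict(pot=(405,203,442,255),tin=(363,186,405,240)))):
    for o,b in obj.items(): print(n,o,*shift(C[n]["pixels"],N[n]["pixels"],*b))
    for o,b in (dict(tub=(130,235,200,302),cup=(408,318,490,380),spoon=(243,310,362,364)) if n=="scene" else {}).items(): print(n,o,*shift(C[n]["pixels"],N[n]["pixels"],*b))
# px per mm at the tops
for n,c in C.items():
    p=proj(c,[(467,-47,130),(477,-47,130),(467,-37,130)]);print(n,(p[1:]-p[0])/10)
cv2.imwrite("pics/end.png",np.hstack([crop(N["scene"]["pixels"],180,90,580,390,1),crop(N["side"]["pixels"],150,150,550,450,1)]))
```

```text
40.65 [ 428.31500475 -456.19556044  235.80848721]
scene pot [ 0.25  -0.125] 0.989
scene tin [ 0.125 -0.375] 0.992
scene tub [0. 0.] 0.996
scene cup [0. 0.] 0.996
scene spoon [0. 0.] 0.985
side pot [0.125 0.125] 0.99
side tin [0.375 0.125] 0.99
scene [[-0.19135267  0.45479749]
 [ 0.59850677  0.15012134]]
side [[-0.55423147 -0.21287216]
 [-0.36652667  0.25661919]]
```

View pics/end.png

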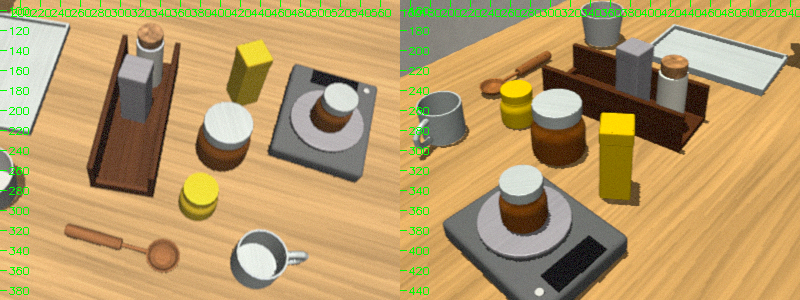

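Run:
```python
from station import *
from h import *
import pickle
C=pickle.load(open("c0.pkl","rb"))
for n,cap,pl in(("scene",(520,187.5),(507,211)),("side",(272,333.5),(275,369.5))):
    print(n,ray(C[n],cap,104)-ray(C[n],pl,40))
print(finish_job())
```

```text
scene [-1.69533302 -2.39563773 64.        ]
side [-2.68499607  0.61158844 64.        ]
the job is handed in; nothing more can be done
None
```

The job is handed in: the jar stands upright on the scale within about 3 mm of the plate's centre, the tin and the pot are back upright within about 1 mm of their starting spots, and the tub, cup and spoon have not moved; it took about 41 s of the 128 s.

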